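Load the rinse tray with used labware and slide it to the rinse station

ROBOT

A 6-joint arm with a two-finger parallel gripper is mounted at the origin on the work surface. World frame = base frame: x ahead of the robot, y to its left, z up, the work surface at z = 0. Lengths are in mm, angles in rad, forces in N, time in s.
With the tool pointing down it reaches from about 275 to 750 mm from the base axis. Payload 10.2 kg.
Tool frame: the origin (TCP) lies on the centre line of the jaws, within the pads' length; the fingertips stand 8 mm ahead of it and the grasp point (between the pads) lies 11 mm behind it; x points along the fingers, y is the direction in which the jaws open and shut, and the axes are right-handed (so a half turn about x gives the same grasp; the last joint's range is limited). The gripper opens to 85 mm and grips with 20 to 120 N. Pads are 22 mm wide; open, the fingers measure 114 mm over their backs; the gripper's body (76 mm by 85 mm) begins 54 mm behind the grasp point. The pads swing forward as they close: fully open they stand 13 mm farther back than shut.
Start: joints at [-0.223, 0.313, 1.498, -0, 1.331, -0.223], TCP at [525.006, -0.013, 208.194] pointing down, gripper open.
Joint ranges: [-2.94, 2.94], [-0.97, 2.17], [0.19, 2.56], [-1.23, 4.37], [0.02, 3.11], [-2.88, 2.88]. Speed limits (rad/s): [2.39, 2.39, 3.01, 3.14, 3.14, 3.14].

INTERFACE

Orientations are given as a unit quaternion [w, x, y, z].
In Python, from rig import ctrl, vision, workorder gives the robot as it stands. The module is installed in compiled form; this text tells all that it offers.
- The arm moves only by the shell command python3 -m jog 'ROWS' [OPENING] [FORCE]. ROWS is JSON, a list that holds one entry, the list of rows, each a list of 6 numbers: the shift along the tool's x, y, z in m, then the turn, a rotation vector about the tool's x, y, z in rad. A call has 1 to 12 rows; each row shifts and turns the commanded pose from where the row before left it, along the tool's axes as they then stand; what a row does not reach is not made up. A row lasts 1/8 s, in which the tool goes at most 62.5 mm and 10.7 degrees, less where a joint would pass 70% of its speed; a pose out of reach is approached as far as the arm can. A call is refused whole if a number of a shift passes 0.0625 or a number of a turn 0.188, either way. A call with a gripper value outside its range is refused whole. OPENING is the closure in counts, from 0 (fully open) to 255 (shut), set as the call begins (- or left out, the last holds). The fingers move at their own pace and stop on an object; FORCE is the grip in N (left out, the last holds). Time passes only in rows, so rows that do not move let the fingers close. It gives the time, the measured TCP pose, the force and the opening at its end, in the units of the state.
- ctrl.sense(): the state, without advancing time (a new reading comes with each control period).
- vision.capture(name): name is "scene" or "side" or "wrist"; returns a dict with "image" (480x640x3 uint8, red, green, blue), "mtx" (3x3 intrinsics, pixels), "R" (3x3) and "t" (3): a world point X has camera coordinates R X + t; the wrist camera has in their place "hand_eye" (4x4, takes a point from camera to tool coordinates, whose origin is the TCP and whose axes are the tool frame's). Camera axes: x right, y down, z forward; pixel columns grow to the right and rows downward; lengths in mm; the calibration is good to about 2 mm. A picture is of the moment at which its call begins: read the wrist's pose just before it. There is no depth.
- workorder.finish_job(): hands the job in, once; it reports no verdict.
The state is a dict: "time_s": time; "joints": joint angles; "dq": joint speeds; "tau": joint torques, N m; "eef_pos": TCP position; "ee_rot": TCP orientation; "force": force on the tool from outside, world axes, zero at the start; "wrist_torque": the same for the moment, N m; "grip_width": opening from 0.0 (shut) to 1.0 (fully open).
Only numpy, scipy, OpenCV 4.12 (cv2) and the standard library are available. Lean on these libraries where they do the work, as an engineer would, in place of code of your own. Each camera call takes 0.05 s, during which the arm holds its last target.

TASK

Slide the empty tray carrier to the loading station in the middle of its rail, and there put every piece of used labware from the bench in front of it (whichever are present of bottle, jar, flask, beaker, cuvette case and brush) down inside the tray. When all are in, slide the carrier on to the rinse station at the right-hand end, fully home, and let go, leaving the calculator, wash bottle and tip box where they are.

Things in the scene. Friction and masses are not known exactly. Their poses are not given: they have to be found in the camera images.
- carrier (a joint): Travel of the tray carrier along its bench rail, in m. 0 = left (+y) end of the rail, 0.18 = loading station in the middle, held by a light spring detent; 0.36 = rinse station at the right (-y) end, against the end stop (stop at 0.362). It slides with about 2 N, 5 N over a detent, and stays where it is left. Grows along the rail's -y axis.
- tray_in (a point): Centre of the inner floor of the open stainless tray on the carrier. Inside 182 x 322 mm (x by y), walls 4 mm thick, rim 51 mm above this floor. x, y, z axes are the tray's; y is along the rail. The floor is 38 mm above the bench.
- handle (a point): Point on the carrier's push grip, an upright black block 18 (x) x 18 (y) mm that stands on the middle of the tray's near wall and rises 41 mm above the rim; its top is 14 mm above this point and 130 mm above the bench. Axes as the tray.
- load_station (a point): Where tray_in's point lies when the carrier is at the loading station; fixed on the rail.
- rinse_station (a point): Where tray_in's point lies when the carrier is at the rinse station, beside the low row of spray nozzles; fixed on the rail.
- bottle: White plastic bottle with screw cap, 46 mm diameter, 88 mm high. Origin at the centre of its base, z up its axis. May be absent.
- jar: Capped glass jar, 54 mm diameter, 66 mm high. Origin at the centre of its base, z up its axis. May be absent.
- flask: Stoppered conical glass flask, 104 mm high, base 62 mm diameter, tapering from 10 mm to 70 mm height to a neck of 24 mm diameter; rubber stopper 26 mm diameter from 86 to 104 mm. Origin at the centre of its base, z up its axis. May be absent.
- beaker: Clear plastic beaker, empty, rim diameter 56 mm, 75 mm high, wall 4 mm, slightly narrower at the foot. Origin at the centre of its base, z up its axis. May be absent.
- case: Closed flat grey plastic cuvette case, 100 (x) x 45 (y) x 32 mm (z), lying flat. Origin at the centre of its underside. May be absent.
- brush: Cleaning brush lying flat, 130 mm long along x from -65 to +65 mm: wooden handle 85 mm long, 20 mm wide, top at 20 mm; bristle head 45 mm long, 26 mm wide, 22 mm high at +x. Origin under the middle of its length. May be absent.
- calculator: White pocket calculator, 140 x 85 x 20 mm, lying on the bench; not part of the job. Origin at the centre of its underside.
- wash_bottle: White squeeze bottle with a red cap, 70 mm diameter, 170 mm high; not part of the job. Origin at the centre of its base.
- tip_box: Blue plastic tip box, 85 x 120 x 55 mm, near the robot's foot, to its left; not part of the job. Origin at the centre of its underside.

How it is judged:
By the outcome, as a careful person would: the job done as asked, in the order asked, and still so for the second after the job is handed in, with the robot touching nothing.
Of bottle, jar, flask, beaker, case, brush only 4 to 6 are there at a start; the rules pass over those that are not, and their reading is None.
At some moment in a run one of bottle, jar, flask, beaker, case, brush may be knocked a few centimetres aside while the robot is not near it.
Once in a run the grip may slacken for a moment while it holds something.
It also fails if it takes over 210 s, if anything falls off the work surface, if the arm or the gripper's body presses on something with over 40 N, if the wrist force passes 120 N, or if a joint passes its speed limit or range.

## Working session

There is one attempt and no reset: what is moved stays moved. The work goes in short steps, Python scripts to look and compute and a shell command to move; the robot and the scene stay as the last step left them, time stands still between calls to the robot, and variables do not carry over. Pictures are saved under pics/ and viewed, and the job is handed in when it is done.

```bash
ls; mkdir -p pics; cat > h.py <<'E'
import numpy as np, cv2
from rig import ctrl, vision, workorder
from scipy.spatial.transform import Rotation as Ro
def snap(n,f):
    s=ctrl.sense(); c=vision.capture(n); cv2.imwrite('pics/'+f,c['image'][:,:,::-1]); c['s']=s
    if n=='wrist':
        q=np.array(s['ee_rot']); Rt=Ro.from_quat(q[[1,2,3,0]]).as_matrix()
        H=np.array(c['hand_eye']); Rcw=Rt@H[:3,:3]; p=Rt@H[:3,3]+np.array(s['eef_pos'])
        c['R']=Rcw.T; c['t']=-Rcw.T@p
    np.savez('pics/'+f[:-4]+'.npz',mtx=c['mtx'],R=c['R'],t=c['t'],image=c['image'])
    return c
def ray(c,u,v,z):
    K=np.array(c['mtx']);R=np.array(c['R']);t=np.array(c['t']).ravel()
    d=R.T@np.linalg.inv(K)@np.array([u,v,1.]); o=-R.T@t
    return o+d*(z-o[2])/d[2]
def proj(c,X):
    x=np.array(c['mtx'])@(np.array(c['R'])@np.array(X,float)+np.array(c['t']).ravel()); return x[:2]/x[2]
E
python3 - <<'E'
from h import *
print(ctrl.sense())
for n in('scene','side','wrist'):
    c=snap(n,n+'0.png'); print(n,c['mtx'].tolist() if n=='scene' else '', (-np.array(c['R']).T@np.array(c['t']).ravel()).round(), np.array(c['R'])[2].round(2))
    if n=='wrist': print(c['hand_eye'])
E
```

```text
pics
{'time_s': 0.0, 'joints': array([-2.23411438e-01,  3.13451785e-01,  1.49843176e+00,  8.91769265e-06,
        1.33097799e+00, -2.23390001e-01]), 'dq': array([-3.72550050e-05, -1.49521324e-03,  1.36184691e-04, -1.32458611e-03,
        6.49690945e-04,  7.10901960e-04]), 'tau': array([-5.78409599e-04, -4.12261176e+01, -2.59742296e+01, -3.58453699e-04,
        4.11797926e-03, -1.23038126e-05]), 'eef_pos': array([5.24722521e+02, 4.73466449e-02, 2.07636178e+02]), 'ee_rot': array([ 0.49961276,  0.49976932,  0.50037526, -0.50024226]), 'force': array([-0.05932444, -0.44582526,  1.00783731]), 'wrist_torque': array([-0.01656047, -0.01197225, -0.02463584]), 'grip_width': 0.998965427957584}
scene [[497.0679999986576, 0.0, 318.6477251132909], [0.0, 497.0679999986576, 231.5974692992113], [0.0, 0.0, 1.0]] [979. 920. 811.] [-0.41 -0.72 -0.56]
side  [-102.  677. 1055.] [ 0.43 -0.51 -0.74]
wrist  [525.  72. 373.] [-0.   -0.28 -0.96]
[[-6.81498163e-04 -2.82825275e-01  9.59171204e-01 -1.64861728e+02]
 [ 9.99999473e-01 -9.29207084e-04  4.36517019e-04  1.64354859e-01]
 [ 7.67810631e-04  9.59170996e-01  2.82825759e-01 -7.20840578e+01]
 [ 0.00000000e+00  0.00000000e+00  0.00000000e+00  1.00000000e+00]]
```

View pics/scene0.png

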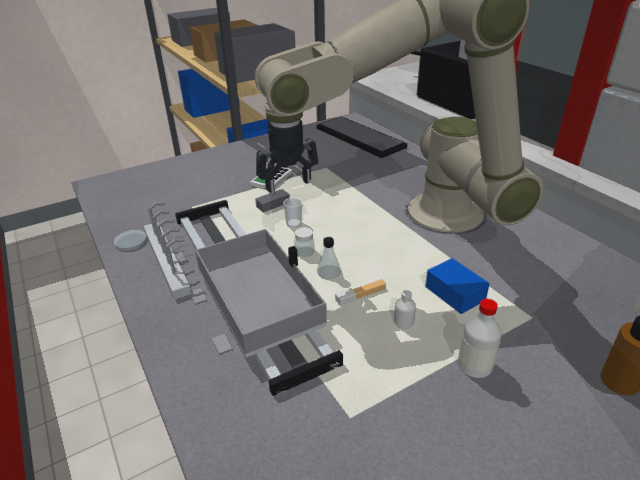

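View pics/side0.png

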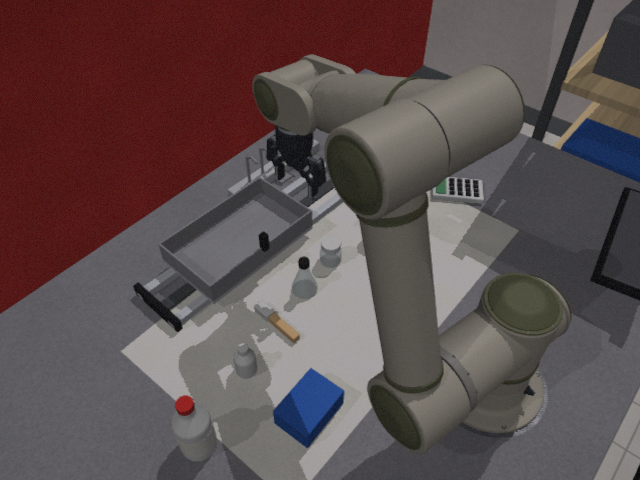

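View pics/wrist0.png

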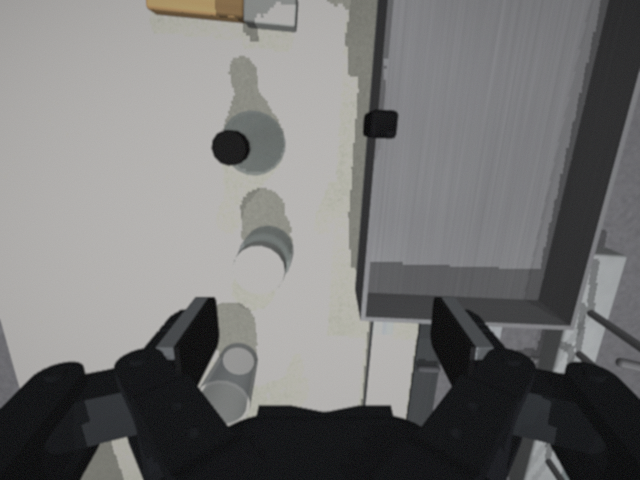

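```bash
python3 - <<'E'
from h import *
w=dict(np.load('pics/wrist0.npz')); s=dict(np.load('pics/scene0.npz')); d=dict(np.load('pics/side0.npz'))
for n,u,v,z in [('handle',381,124,130),('flask',230,148,104),('jar',260,268,66),('beaker',227,402,75),('wallA',384,60,89),('wallB',363,300,89),('brushfer',244,12,20),('brushtip',297,14,22)]:
    print('w',n,ray(w,u,v,z).round(1))
for n,u,v,z in [('handle',292,249,130),('flask',328,241,104),('jar',304,232,66),('beaker',293,205,75),('case',271,198,32),('bottle',406,294,88),('brushA',384,286,20),('brushB',340,297,20),('trayNear',263,233,89),('trayN',326,300,89),('trayF',197,264,89),('trayF2',243,344,89),('calc',268,180,20),('tip',457,275,55)]:
    print('s',n,ray(s,u,v,z).round(1))
for n,u,v,z in [('handle',264,235,130),('flask',304,262,104),('jar',331,243,66),('bottle',243,346,88),('brushA',296,337,20),('brushB',260,307,22)]:
    print('d',n,ray(d,u,v,z).round(1))
i=s['image'][170:350,180:450]; cv2.imwrite('pics/sc0z.png',cv2.resize(i,None,fx=2.9,fy=2.9,interpolation=cv2.INTER_CUBIC)[:,:,::-1])
E
```

```text
w handle [561.4  75.7 130. ]
w flask [456.7  59.5 104. ]
w jar [466.4 -48.3  66. ]
w beaker [ 428.  -187.4   75. ]
w wallA [567.7 120.   89. ]
w wallB [558.3 -69.   89. ]
w brushfer [455.8 169.5  20. ]
w brushtip [501.6 167.4  22. ]
s handle [568.6  81.5 130. ]
s flask [462.4  67.8 104. ]
s jar [466.8 -47.7  66. ]
s beaker [ 432.2 -172.5   75. ]
s case [ 437.9 -310.5   32. ]
s bottle [412.4 308.6  88. ]
s brushA [385.6 200.1  20. ]
s brushB [497.3 176.7  20. ]
s trayNear [574.2 -70.9  89. ]
s trayN [569.9 233.6  89. ]
s trayF [763.4 -37.4  89. ]
s trayF2 [772.7 255.5  89. ]
s calc [ 385.1 -442.3   20. ]
s tip [241.8 292.   55. ]
d handle [556.   78.4 130. ]
d flask [447.5  64.6 104. ]
d jar [459.1 -47.7  66. ]
d bottle [404.4 303.3  88. ]
d brushA [367.5 186.   20. ]
d brushB [483.  179.1  22. ]
```

View pics/sc0z.png

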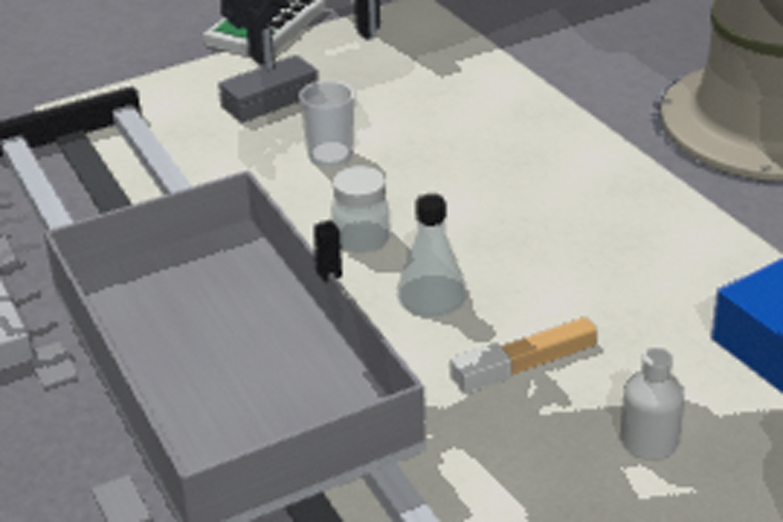

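```bash
python3 -m jog '[[[-0.03,0.012,-0.025,0,0,0],[-0.03,0.012,-0.025,0,0,0],[-0.03,0.012,-0.025,0,0,0],[0,0,0,0,0,0],[0,0,0,0,0,0]]]' 0 40
python3 - <<'E'
from h import *
c=snap('wrist','w1.png'); print(c['s']['eef_pos'],c['s']['ee_rot'])
s=dict(np.load('pics/scene0.npz'))
for n,u,v in [('L near',342,356),('L far',270,385),('R near',228,203),('R far',178,214)]:
  print(n,ray(s,u,v,25).round())
E
```

```text
time_s: 0.78
eef_pos: [560.5, 74.6, 296.9]
ee_rot: [-0.499, -0.499, -0.5, 0.501]
force: [1.2, 0.7, -0.0]
grip_width: 0.997
[560.52465137  74.58240619 296.94921347] [-0.49946459 -0.49949076 -0.50046919  0.50057436]
L near [595. 335.  25.]
L far [753. 323.  25.]
R near [ 559. -367.   25.]
R far [ 710. -388.   25.]
```

View pics/w1.png

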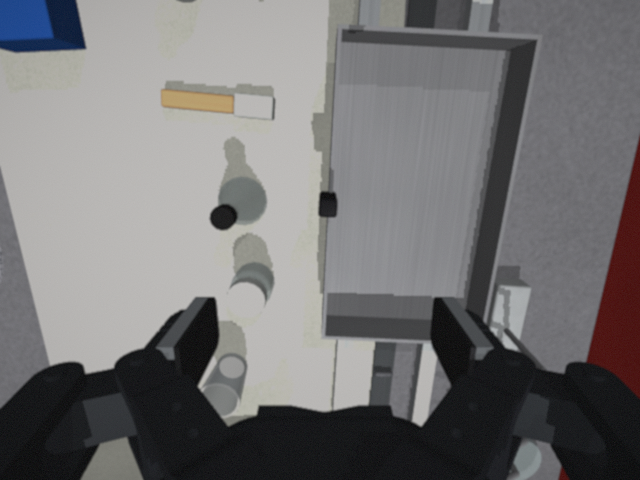

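```bash
python3 - <<'E'
from h import *
w=dict(np.load('pics/w1.npz'))
for n,u,v,z in [('TL',341,31,89),('TR',539,38,89),('BL',323,337,89),('BR',490,341,89),('handle',327,204,130),('handlebase',337,205,89),('flask',223,217,104),('jar',248,301,66),('beaker',222,400,75),('beakerbase',232,366,0),('brL',161,98,20),('brR',274,106,22)]:
    print(n,ray(w,u,v,z).round(1))
i=w['image'][20:350,140:560]; cv2.imwrite('pics/w1z.png',cv2.resize(i,None,fx=1.8,fy=1.8,interpolation=cv2.INTER_CUBIC)[:,:,::-1])
E
```

```text
TL [576. 234.  89.]
TR [759.4 228.   89. ]
BL [558.7 -86.6  89. ]
BR [755.3 -92.   89. ]
handle [563.   80.2 130. ]
handlebase [573.7  70.9  89. ]
flask [457.3  61.6 104. ]
jar [468.1 -51.6  66. ]
beaker [ 428.1 -187.8   75. ]
beakerbase [ 422.2 -191.5    0. ]
brL [373.  181.8  20. ]
brR [502.6 172.9  22. ]
```

View pics/w1z.png

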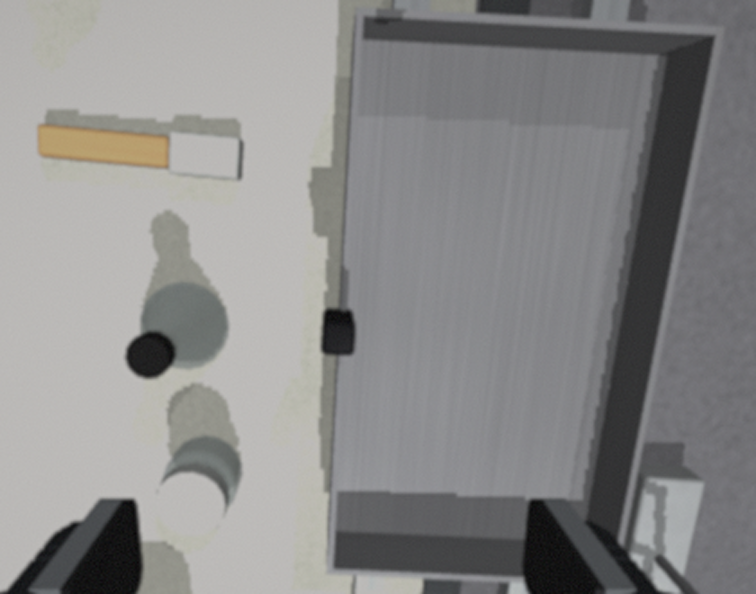

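```bash
python3 -m jog '[[[0,0.005,0,0.054,0,0],[0.04,0,0,0,0,0],[0.04,0,0,0,0,0],[0.04,0,0,0,0,0],[0.03,0,0,0,0,0],[0.02,0,0,0,0,0],[0.015,0,0,0,0,0],[0,0,0,0,0,0],[0,0,0,0,0,0]]]' 0 40
python3 - <<'E'
from h import *
c=snap('wrist','w2.png')
c=snap('scene','s2.png');i=c['image'][140:380,160:460]; cv2.imwrite('pics/s2z.png',cv2.resize(i,None,fx=2.5,fy=2.5)[:,:,::-1])
E
```

```text
time_s: 1.95
eef_pos: [566.4, 74.8, 113.9]
ee_rot: [0.487, 0.514, 0.486, -0.513]
force: [0.1, 0.3, 0.6]
grip_width: 0.999
```

View pics/w2.png

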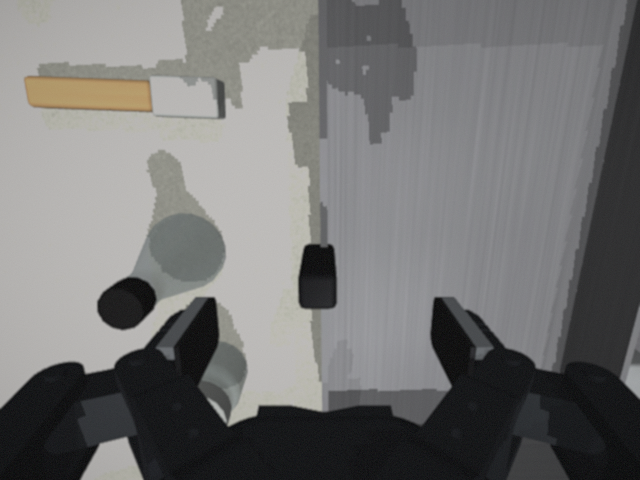

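View pics/s2z.png

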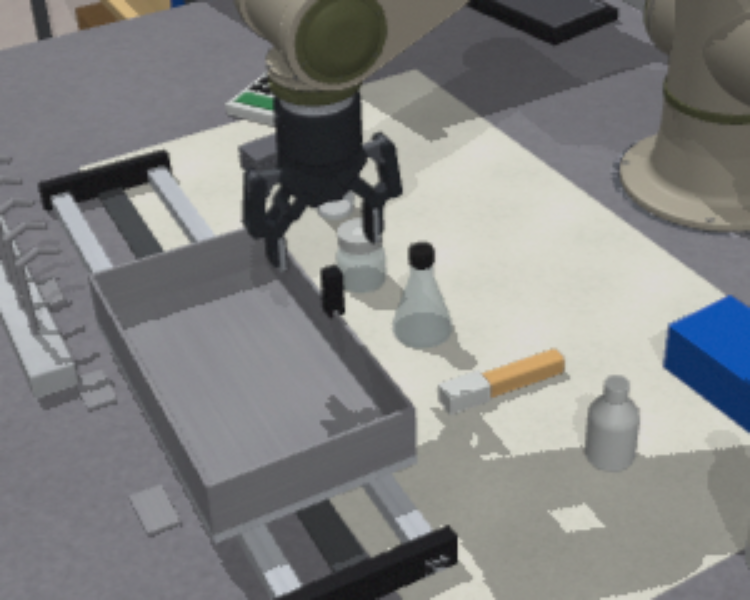

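```bash
python3 - <<'E'
from h import *
c=vision.capture('wrist');H=np.array(c['hand_eye']);Hi=np.linalg.inv(H);K=c['mtx'];print(np.array(K).round(1).tolist())
for p in [(8,0,0),(-5,0,0),(-11,0,0),(-16,0,0),(-16,0,-10),(-16,0,-20),(-16,0,-30)]:
    x=K@(Hi@np.array([*p,1.]))[:3]; print(p,(x[:2]/x[2]).round())
w=dict(np.load('pics/w2.npz'))
print(ray(w,318,292,130), ray(w,302,280,130),ray(w,337,308,130))
E
```

```text
[[360.9, 0.0, 324.3], [0.0, 360.9, 236.2], [0.0, 0.0, 1.0]]
(8, 0, 0) [324. 275.]
(-5, 0, 0) [324. 286.]
(-11, 0, 0) [324. 291.]
(-16, 0, 0) [324. 296.]
(-16, 0, -10) [324. 276.]
(-16, 0, -20) [324. 254.]
(-16, 0, -30) [324. 232.]
[563.79362459  76.9858451  130.        ] [557.02355168  83.2160647  130.        ] [571.97784725  68.53477236 130.        ]
```

```bash
python3 -m jog '[[[0.003,-0.002,-0.002,0,0,0],[0,0,0,0,0,0]]]' 0 40; python3 -m jog '[[[0,0,0,0,0,0],[0,0,0,0,0,0],[0,0,0,0,0,0],[0,0,0,0,0,0],[0,0,0,0,0,0],[0,0,0,0,0,0],[0,0,0,0,0,0],[0,0,0,0,0,0]]]' 255 50
```

```text
time_s: 2.35
eef_pos: [563.8, 77.3, 110.0]
ee_rot: [-0.486, -0.513, -0.487, 0.513]
force: [-0.0, -0.5, -0.4]
grip_width: 1.002
time_s: 3.35
eef_pos: [564.1, 77.1, 110.2]
ee_rot: [0.486, 0.513, 0.486, -0.513]
force: [-0.8, 0.6, 0.4]
grip_width: 0.0
```

```bash
python3 - <<'E'
from h import *
c=snap('wrist','w3.png')
c=snap('side','d3.png');i=c['image'][140:330,180:380]; cv2.imwrite('pics/d3z.png',cv2.resize(i,None,fx=3,fy=3)[:,:,::-1])
E
```

```text
(no output)
```

View pics/w3.png

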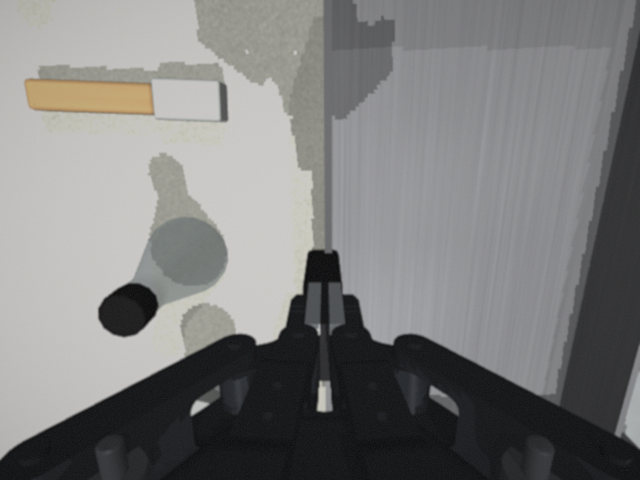

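View pics/d3z.png

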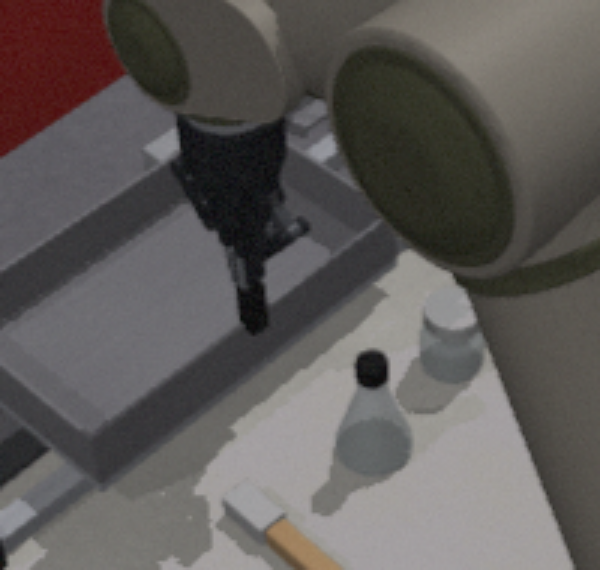

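```bash
python3 - <<'E'
from h import *
c=snap('scene','s3.png');i=c['image'][190:300,230:370]; 
s=c['s']; print(s['eef_pos'])
for n in ('scene','side'):
    c=vision.capture(n); 
    i=c['image'].copy()
    for p,col in [((564,77.2,102),(255,0,0)),((564,77.2,110),(0,255,0)),((564,77.2,130),(0,0,255)),((564,77.2,121),(255,255,0))]:
        u=proj(c,p); print(n,p,u.round(1))
        cv2.circle(i,tuple(int(round(a)) for a in u),1,col,-1)
    u=proj(c,(564,77,120)).astype(int); 
    j=i[u[1]-55:u[1]+55,u[0]-65:u[0]+65]
    cv2.imwrite(f'pics/m3{n}.png',cv2.resize(j,None,fx=6,fy=6,interpolation=cv2.INTER_NEAREST)[:,:,::-1])
E
```

```text
[564.1279085   77.10242559 110.20900791]
scene (564, 77.2, 102) [293.5 257. ]
scene (564, 77.2, 110) [293.3 254.3]
scene (564, 77.2, 130) [292.9 247.4]
scene (564, 77.2, 121) [293.1 250.6]
side (564, 77.2, 102) [262.7 241.4]
side (564, 77.2, 110) [262.4 239.1]
side (564, 77.2, 130) [261.8 233.1]
side (564, 77.2, 121) [262.1 235.8]
```

View pics/m3scene.png

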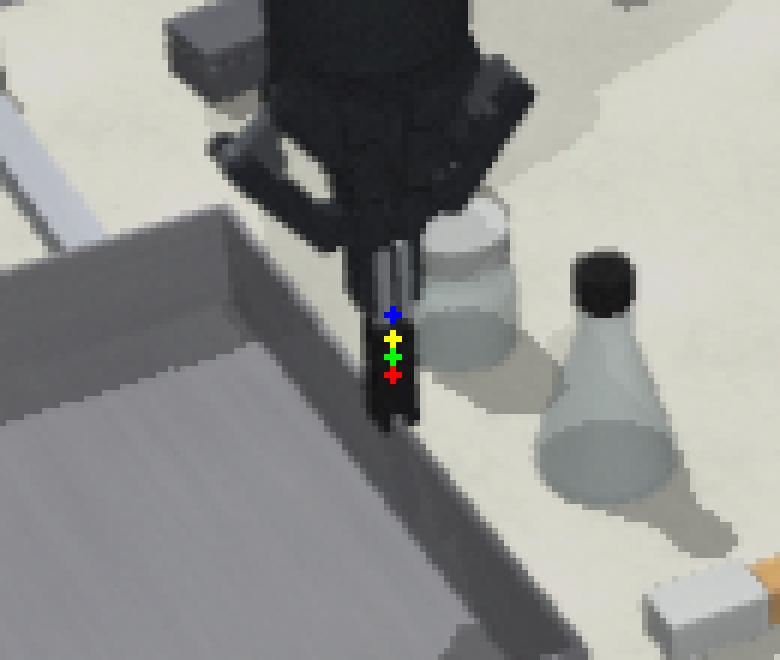

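View pics/m3side.png

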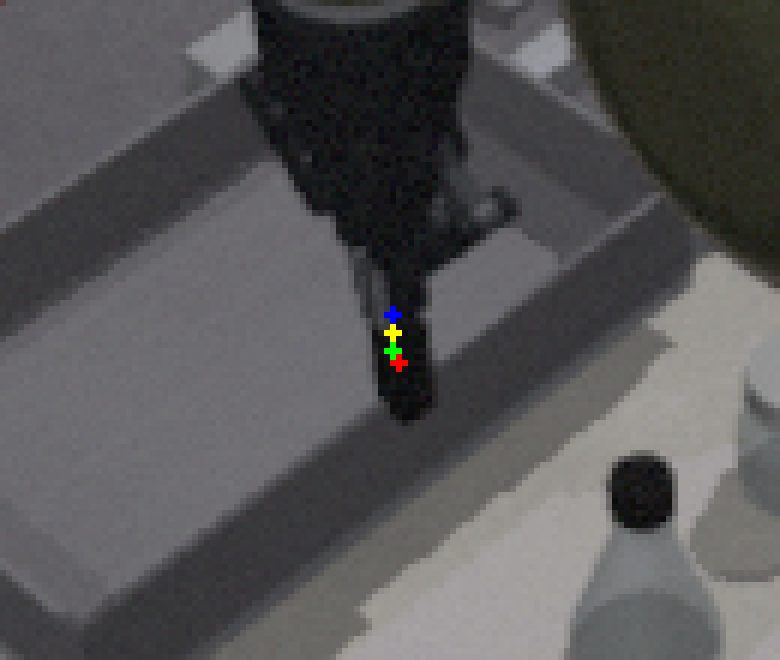

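```bash
python3 - <<'E'
from h import *
s=dict(np.load('pics/s3.npz')); d=dict(np.load('pics/d3.npz'))
us=proj(s,(564,77,120)).astype(int);ud=proj(d,(564,77,120)).astype(int)
print(us,ud)
for u,v in [(390,430),(398,415),(370,405),(418,420)]: print('s',ray(s,us[0]-65+u/6,us[1]-55+v/6,89).round(1))
for u,v in [(405,425),(385,408),(432,400)]: print('d',ray(d,ud[0]-65+u/6,ud[1]-55+v/6,89).round(1))
# expected for handle centre c
ct,st=np.cos(-.054),np.sin(-.054)
for c in [(564,77),(566,86),(566,95)]:
  for cam,n in((s,'s'),(d,'d')):
    print(c,n,[proj(cam,(c[0]+ct*a-st*b,c[1]+st*a+ct*b,z)).round(0).tolist() for a,b,z in[(9,9,89),(-9,9,89),(-9,9,130),(9,9,130),(9,-9,130)]])
E
python3 -m jog '[[[-0.03,0,0,0,0,0],[-0.04,0,0,0,0,0],[0,0,0,0,0,0],[0,0,0,0,0,0]]]' 0
python3 - <<'E'
from h import *
s=snap('scene','s4.png');d=snap('side','d4.png')
for n,c in(('s',s),('d',d)):
  u=proj(c,(564,77,110)).astype(int);print(n,u); j=c['image'][u[1]-45:u[1]+45,u[0]-50:u[0]+50]
  cv2.imwrite(f'pics/m4{n}.png',cv2.resize(j,None,fx=6,fy=6,interpolation=cv2.INTER_NEAREST)[:,:,::-1])
E
```

```text
[293 250] [262 236]
s [575.1  94.   89. ]
s [567.9  87.3  89. ]
s [574.2  75.8  89. ]
s [562.8  94.3  89. ]
d [546.9  90.3  89. ]
d [559.   88.8  89. ]
d [547.9  74.   89. ]
(564, 77) s [[292.0, 265.0], [299.0, 262.0], [298.0, 248.0], [291.0, 251.0], [288.0, 247.0]]
(564, 77) d [[258.0, 245.0], [263.0, 249.0], [262.0, 237.0], [256.0, 233.0], [262.0, 229.0]]
(566, 86) s [[293.0, 267.0], [300.0, 265.0], [299.0, 250.0], [292.0, 253.0], [289.0, 249.0]]
(566, 86) d [[254.0, 247.0], [260.0, 251.0], [258.0, 239.0], [253.0, 235.0], [259.0, 231.0]]
(566, 95) s [[295.0, 269.0], [302.0, 267.0], [301.0, 252.0], [294.0, 255.0], [291.0, 251.0]]
(566, 95) d [[252.0, 249.0], [257.0, 253.0], [256.0, 241.0], [250.0, 237.0], [256.0, 233.0]]
time_s: 4.1
eef_pos: [563.8, 77.1, 179.5]
ee_rot: [-0.486, -0.513, -0.487, 0.514]
force: [0.5, -1.1, 0.3]
grip_width: 0.846
s [293 254]
d [262 239]
```

View pics/m4s.png

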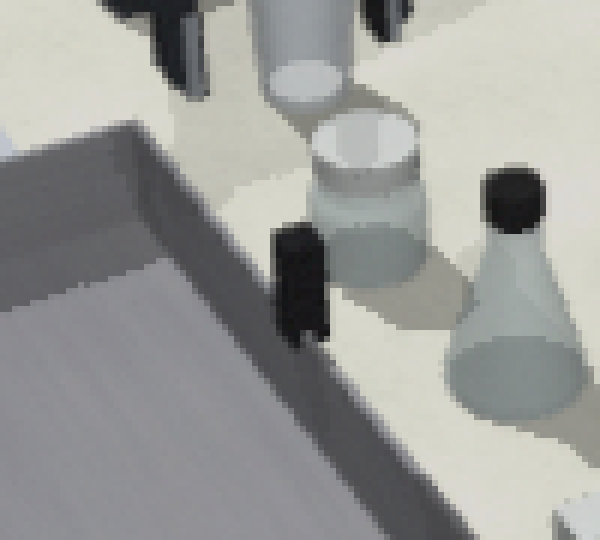

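View pics/m4d.png

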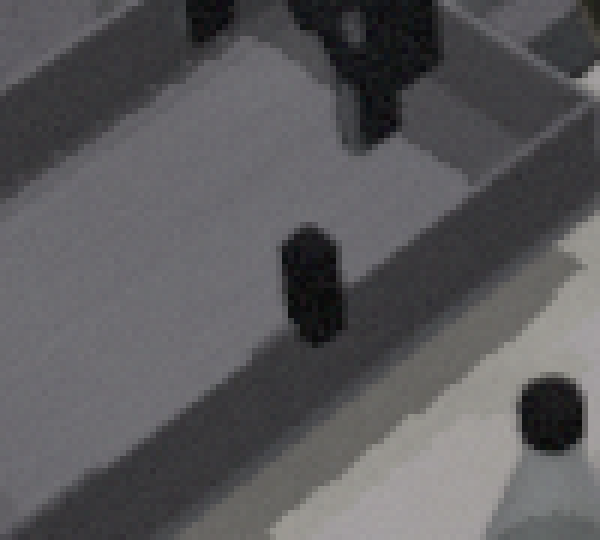

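```bash
python3 - <<'E'
from h import *
s=dict(np.load('pics/s4.npz')); d=dict(np.load('pics/d4.npz'));
for z in (165,175,185,195,205): print(z,[proj(c,(564+sx*40,77-sx*2,z)).round(0).tolist() for c in (s,d) for sx in (1,-1)])
print(ctrl.sense())
E
```

```text
165 [[276.0, 240.0], [308.0, 230.0], [249.0, 214.0], [273.0, 231.0]]
175 [[276.0, 236.0], [308.0, 227.0], [248.0, 211.0], [273.0, 228.0]]
185 [[275.0, 233.0], [307.0, 223.0], [248.0, 207.0], [273.0, 225.0]]
195 [[275.0, 229.0], [307.0, 219.0], [248.0, 204.0], [272.0, 221.0]]
205 [[275.0, 225.0], [307.0, 216.0], [247.0, 201.0], [272.0, 218.0]]
{'time_s': 4.2, 'joints': array([-6.99440679e-02,  4.33125187e-01,  1.40402799e+00,  3.19426069e-05,
        1.30660738e+00, -1.58580429e-02]), 'dq': array([ 0.00256016,  0.00022224, -0.00359751,  0.00028702,  0.00158587,
        0.00057652]), 'tau': array([ 3.38301645e-02, -4.69885790e+01, -2.59418643e+01,  2.03776170e-05,
        1.29640648e-03,  1.35026787e-05]), 'eef_pos': array([563.5910447 ,  77.10940695, 179.01790312]), 'ee_rot': array([-0.48572279, -0.51282857, -0.48686698,  0.51384898]), 'force': array([-0.61717621,  0.31352492,  0.55597862]), 'wrist_torque': array([-0.02446486,  0.02973295,  0.02389401]), 'grip_width': 0.9919086563892526}
```

```bash
python3 -m jog '[[[0.04,0,0,0,0,0],[0.03,0,0,0,0,0],[0.02,0,0,0,0,0],[0,0,0,0,0,0],[0,0,0,0,0,0]]]' 0; python3 -m jog '[[[0,0,0,0,0,0],[0,0,0,0,0,0],[0,0,0,0,0,0],[0,0,0,0,0,0],[0,0,0,0,0,0],[0,0,0,0,0,0],[0,0,0,0,0,0],[0,0,0,0,0,0]]]' 255 50
python3 - <<'E'
from h import *
s=snap('scene','s5.png');d=snap('side','d5.png')
o=[]
for n,c in(('s',s),('d',d)):
  u=proj(c,(564,77,110)).astype(int);print(n,u); j=c['image'][u[1]-45:u[1]+45,u[0]-33:u[0]+33]
  o.append(cv2.resize(j,None,fx=6,fy=6,interpolation=cv2.INTER_NEAREST)[:,:,::-1])
cv2.imwrite(f'pics/m5.png',np.hstack(o))
E
```

```text
time_s: 4.82
eef_pos: [564.4, 77.1, 90.8]
ee_rot: [0.487, 0.513, 0.486, -0.513]
force: [-0.5, -0.0, 0.0]
grip_width: 1.004
time_s: 5.82
eef_pos: [563.1, 77.2, 90.5]
ee_rot: [-0.486, -0.513, -0.487, 0.514]
force: [-6.7, -0.7, 6.5]
grip_width: 0.193
s [293 254]
d [262 239]
```

View pics/m5.png

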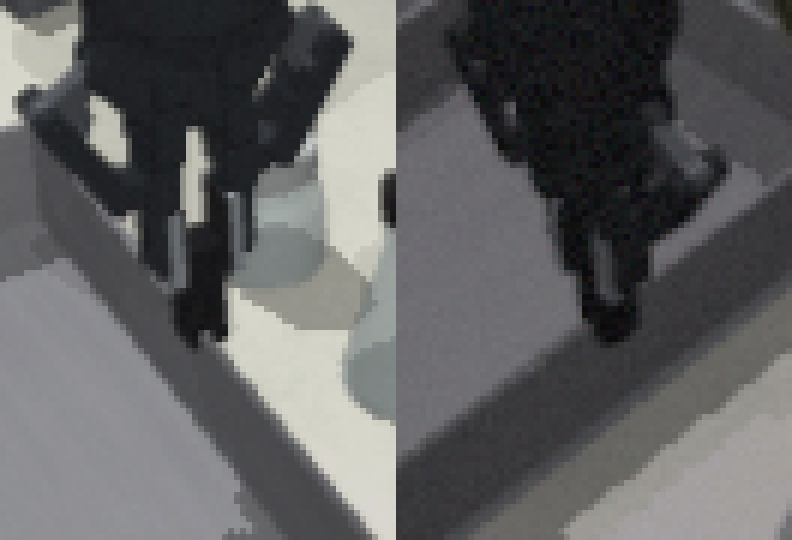

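```bash
python3 - <<'E'
from h import *
s=dict(np.load('pics/s5.npz'))
for u,v in [(222,344),(198,298),(195,292),(178,290)]: print(ray(s,u,v,0).round())
i=s['image'][180:400,100:360]; cv2.imwrite('pics/s5z.png',cv2.resize(i,None,fx=2.7,fy=2.7,interpolation=cv2.INTER_CUBIC)[:,:,::-1])
for z in(100,110,120): print(z,proj(s,(575,76,z)))
E
```

```text
[787. 149.   0.]
[780. -24.   0.]
[779. -49.  -0.]
[813. -79.   0.]
100 [289.17935897 258.96578683]
110 [288.94337519 255.57421877]
120 [288.70510155 252.14974063]
```

View pics/s5z.png

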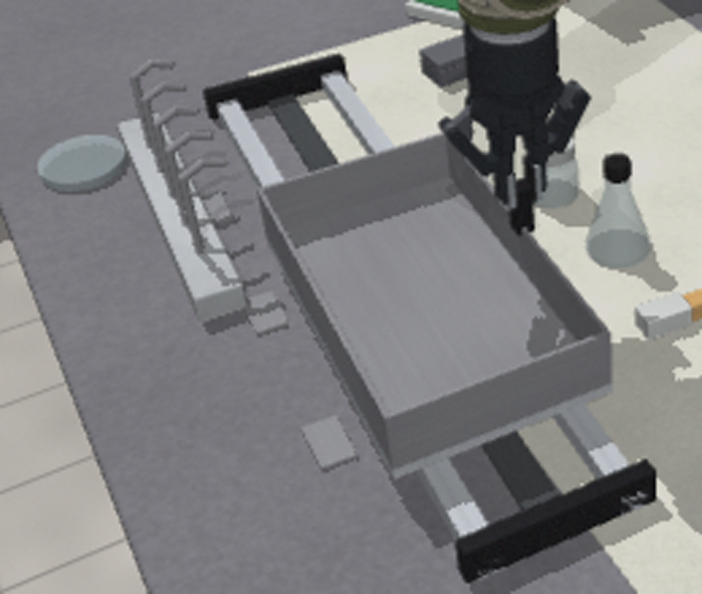

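```bash
python3 -m jog '[[[0,0,0.006,0,0,0],[0,0,0.012,0,0,0],[0,0,0.012,0,0,0],[0,0,0.012,0,0,0],[0,0,0.012,0,0,0],[0,0,0.012,0,0,0],[0,0,0.008,0,0,0],[0,0,0.006,0,0,0],[0,0,0,0,0,0]]]';  for i in 1 2 3 4 5 6; do python3 -m jog '[[[0,0,0.003,0,0,0],[0,0,0,0,0,0]]]' | egrep 'pos|force'; done
```

```text
time_s: 7.05
eef_pos: [559.2, -3.2, 90.5]
ee_rot: [-0.486, -0.513, -0.487, 0.514]
force: [-5.1, -1.3, 4.8]
grip_width: 0.196
eef_pos: [559.1, -5.4, 90.5]
force: [-4.6, 3.2, 5.2]
eef_pos: [559.0, -8.6, 90.5]
force: [-4.6, 0.2, 5.6]
eef_pos: [558.8, -12.0, 90.6]
force: [-4.7, -0.9, 5.7]
eef_pos: [558.6, -15.3, 90.5]
force: [-4.4, -2.3, 5.1]
eef_pos: [558.5, -17.9, 90.5]
force: [-4.1, -1.0, 5.2]
eef_pos: [558.4, -20.8, 90.6]
force: [-5.0, -0.0, 5.4]
```

```bash
 for i in 1 2 3 4; do python3 -m jog '[[[0,0,0.002,0,0,0],[0,0,0,0,0,0],[0,0,0,0,0,0]]]' | egrep 'pos|force'; done
```

```text
eef_pos: [558.3, -22.7, 90.5]
force: [-5.3, 0.2, 4.4]
eef_pos: [558.2, -24.1, 90.5]
force: [-4.3, 2.9, 5.4]
eef_pos: [558.1, -26.4, 90.5]
force: [-3.6, 3.0, 5.4]
eef_pos: [558.0, -28.7, 90.5]
force: [-4.7, 0.5, 5.5]
```

```bash
 for i in 1 2 3 4; do python3 -m jog '[[[0,0,-0.002,0,0,0],[0,0,0,0,0,0],[0,0,0,0,0,0]]]' | egrep 'pos|force'; done; python3 -m jog '[[[0,0,0,0,0,0],[0,0,0,0,0,0],[0,0,0,0,0,0]]]' 0
python3 - <<'E'
from h import *
c=snap('wrist','w6.png')
E
```

```text
eef_pos: [558.1, -26.5, 90.6]
force: [-4.2, 1.8, 5.1]
eef_pos: [558.2, -24.4, 90.5]
force: [-4.0, 1.4, 5.7]
eef_pos: [558.3, -22.7, 90.5]
force: [-4.2, 0.5, 6.1]
eef_pos: [558.4, -20.7, 90.6]
force: [-4.4, -0.2, 5.2]
time_s: 11.92
eef_pos: [558.9, -20.8, 90.2]
ee_rot: [0.486, 0.513, 0.486, -0.513]
force: [-0.5, 1.0, 0.5]
grip_width: 0.822
```

View pics/w6.png

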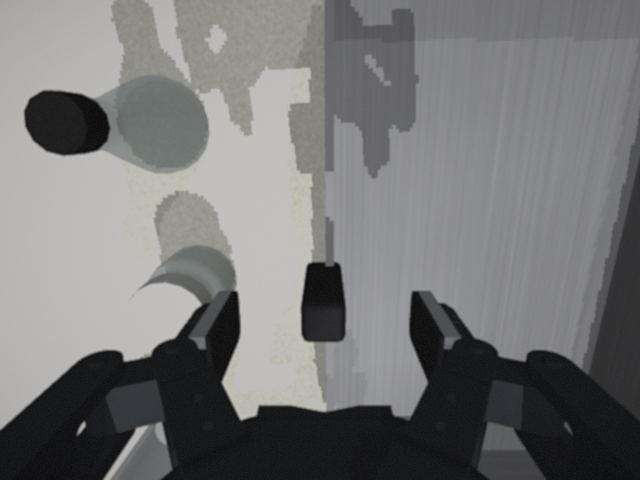

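```bash
python3 -m jog '[[[-0.04,0,0,0,0,0],[-0.04,0,0,0,0,0],[-0.04,0,0,0,0,0],[-0.04,0,0,0,0,0],[0,-0.022,-0.032,0,0,0],[0,-0.022,-0.032,0,0,0],[0,-0.022,-0.032,0,0,0],[0,-0.022,-0.032,0,0,0],[0,-0.022,-0.032,0,0,0],[0,-0.022,-0.031,0,0,0],[0,0,0,0,0,0],[0,0,0,0,0,0]]]' 0;  python3 -m jog '[[[0,0,0,-0.1745,0,0],[0,0,0,-0.1745,0,0],[0,0,0,-0.1745,0,0],[0,0,0,-0.1745,0,0],[0,0,0,-0.1745,0,0],[0,0,0,-0.1745,0,0],[0,0,0,-0.1745,0,0],[0,0,0,-0.1745,0,0],[0,0,0,-0.1745,0,0],[0,0,0,0,0,0],[0,0,0,0,0,0]]]'
python3 - <<'E'
from h import *
c=snap('wrist','w7.png');c=snap('scene','s7.png');c=snap('side','d7.png')
E
```

```text
time_s: 13.48
eef_pos: [437.7, 176.7, 250.2]
ee_rot: [0.486, 0.513, 0.486, -0.513]
force: [0.3, 0.7, 0.5]
grip_width: 0.997
time_s: 14.85
eef_pos: [437.6, 176.6, 250.1]
ee_rot: [0.707, 0.021, 0.707, -0.021]
force: [0.4, -0.4, -0.7]
grip_width: 1.002
```

View pics/w7.png

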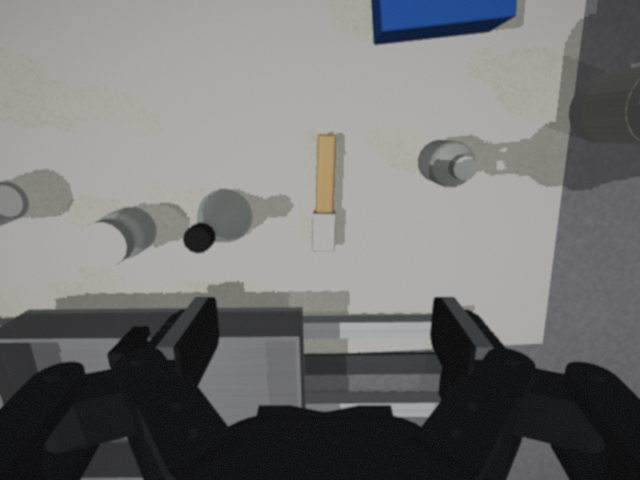

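View pics/s7.png

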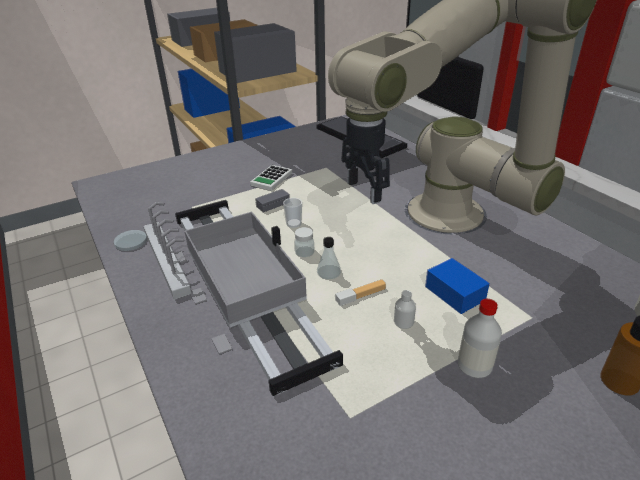

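```bash
python3 - <<'E'
from h import *
w=dict(np.load('pics/w7.npz'));s=dict(np.load('pics/s7.npz'))
for n,u,v,z in [('brL',326,135,20),('brR',324,250,22),('brjunc',325,212,20),('bottle',462,167,88),('bottlebase',445,158,0),('flask',199,238,104),('flaskbase',225,213,0),('jar',102,241,66),('trayL',302,311,89)]:
    print('w',n,ray(w,u,v,z).round(1))
for n,u,v,z in [('handle',277,230,130),('tN',304,279,89),('t2',245,213,89),('t3',185,243,89),('t4',224,310,89)]: print('s',n,ray(s,u,v,z).round(1))
E
```

```text
w brL [371.5 182.3  20. ]
w brR [498.3 172.6  22. ]
w brjunc [454.3 176.4  20. ]
w bottle [405.3 301.9  88. ]
w bottlebase [404.6 314.7   0. ]
w flask [452.7  62.8 104. ]
w flaskbase [453.   58.6   0. ]
w jar [460.7 -50.2  66. ]
w trayL [538.9 148.2  89. ]
s handle [562.4  -7.9 130. ]
s tN [575.4 147.1  89. ]
s t2 [ 573.9 -186.1   89. ]
s t3 [ 760.1 -136.9   89. ]
s t4 [768.2 145.6  89. ]
```

```bash
python3 -m jog '[[[0.04,0,0,0,0,0],[0.04,0,0,0,0,0],[0.04,0,0,0,0,0],[0.04,0,0,0,0,0],[0.04,0,0,0,0,0],[0.025,0,0,0,0,0],[0.01,0,0,0,0,0],[0,0,0,0,0,0],[0,0,0,0,0,0]]]' 0
python3 - <<'E'
from h import *
s=snap('scene','s8.png');d=snap('side','d8.png')
o=[];p=s['s']['eef_pos'];print(p)
for n,c in(('s',s),('d',d)):
  u=proj(c,p).astype(int);print(n,u); j=c['image'][u[1]-50:u[1]+40,u[0]-60:u[0]+60]
  o.append(cv2.resize(j,(400*1,300),interpolation=cv2.INTER_NEAREST)[:,:,::-1])
  for z in(0,10,20,30,40): print(z,[proj(c,(p[0],p[1]+q,z)).round(0).tolist() for q in(-47,47)])
cv2.imwrite(f'pics/m8.png',np.hstack(o))
E
```

```text
time_s: 16.12
eef_pos: [438.0, 177.2, 16.2]
ee_rot: [0.707, 0.019, 0.706, -0.019]
force: [-1.0, -0.3, -0.6]
grip_width: 0.997
[438.0215635  177.18514018  16.1738612 ]
s [360 289]
0 [[350.0, 284.0], [372.0, 306.0]]
10 [[350.0, 281.0], [372.0, 303.0]]
20 [[350.0, 278.0], [372.0, 299.0]]
30 [[350.0, 275.0], [372.0, 296.0]]
40 [[350.0, 272.0], [373.0, 293.0]]
d [275 318]
0 [[289.0, 310.0], [261.0, 336.0]]
10 [[289.0, 307.0], [261.0, 333.0]]
20 [[289.0, 305.0], [261.0, 331.0]]
30 [[289.0, 302.0], [260.0, 328.0]]
40 [[289.0, 299.0], [260.0, 326.0]]
```

View pics/m8.png

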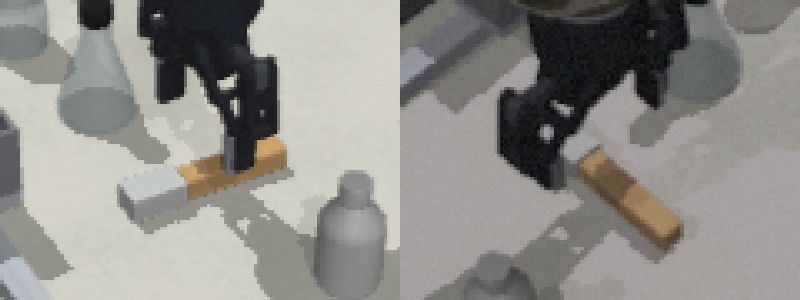

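```bash
python3 -m jog '[[[0.015,0,0.0,0,0,0],[0.01,0,0,0,0,0],[0,0,0,0,0,0]]]' 0;python3 -m jog '[[[0,0,0,0,0,0],[0,0,0,0,0,0],[0,0,0,0,0,0],[0,0,0,0,0,0],[0,0,0,0,0,0],[0,0,0,0,0,0],[0,0,0,0,0,0]]]' 255 60
python3 - <<'E'
from h import *
s=snap('scene','s9.png');d=snap('side','d9.png')
o=[];p=s['s']['eef_pos'];print(p)
for n,c in(('s',s),('d',d)):
  u=proj(c,p).astype(int);print(n,u); j=c['image'][u[1]-50:u[1]+40,u[0]-60:u[0]+60]
  o.append(cv2.resize(j,(400*1,300),interpolation=cv2.INTER_NEAREST)[:,:,::-1])
cv2.imwrite(f'pics/m9.png',np.hstack(o))
E
```

```text
time_s: 16.6
eef_pos: [436.7, 177.0, -10.8]
ee_rot: [0.706, 0.019, 0.708, -0.019]
force: [0.6, -0.2, 0.5]
grip_width: 0.995
time_s: 17.48
eef_pos: [437.6, 177.1, -9.3]
ee_rot: [0.707, 0.019, 0.707, -0.019]
force: [-1.0, -0.3, 5.2]
grip_width: 0.205
[437.59727304 177.14394196  -9.34917129]
s [360 297]
d [275 324]
```

View pics/m9.png

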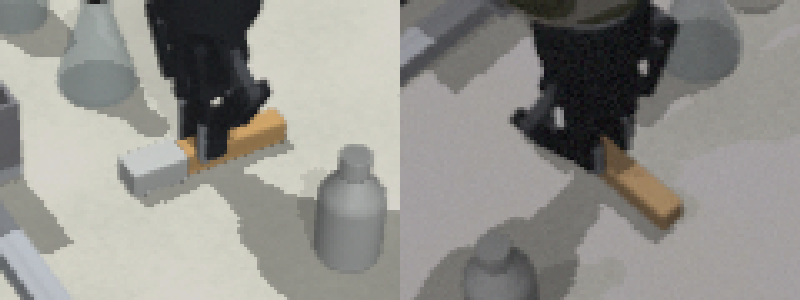

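```bash
python3 -m jog '[[[-0.01,0,0,0,0,0],[-0.03,0,0,0,0,0],[-0.04,0,0,0,0,0],[-0.04,0,0,0,0,0],[-0.03,0,0,0,0,0],[0,0,0,0,0,0]]]'; python3 -m jog '[[[0,-0.006,0.02,0,0,0],[0,-0.01,0.034,0,0,0],[0,-0.01,0.034,0,0,0],[0,-0.01,0.034,0,0,0],[0,-0.01,0.034,0,0,0],[0,-0.01,0.034,0,0,0],[0,-0.01,0.034,0,0,0],[0,0,0,0,0,0],[0,0,0,0,0,0]]]'
python3 - <<'E'
from h import *
c=snap('wrist','w10.png')
E
```

```text
time_s: 18.32
eef_pos: [438.2, 177.3, 142.3]
ee_rot: [0.708, 0.019, 0.705, -0.019]
force: [0.4, -0.3, -1.1]
grip_width: 0.205
time_s: 19.45
eef_pos: [656.5, 99.3, 139.0]
ee_rot: [0.706, 0.019, 0.708, -0.019]
force: [0.7, -0.6, -0.7]
grip_width: 0.211
```

View pics/w10.png

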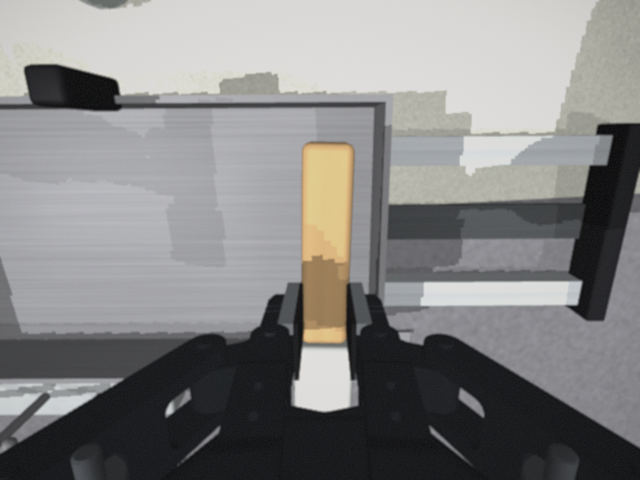

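```bash
python3 - <<'E'
from h import *
w=dict(np.load('pics/w10.npz'))
for n,u,v,z in [('cornerout',391,96,89),('cornerin',378,103,89),('leftwallin',374,200,89),('floorcorner',372,108,38),('handle top',50,82,130),('nearrim',250,99,89),('farrim',100,377,89)]:
    print('w',n,ray(w,u,v,z).round(1))
ex=np.array((.9985,-.054));ey=np.array((.054,.9985));t0=np.array((651.4,-25.7))
for X,Y in[(-95,165),(-91,161),(-91,0)]: print(X,Y,t0+X*ex+Y*ey)
E
```

```text
w cornerout [568.9 141.5  89. ]
w cornerin [572.2 134.2  89. ]
w leftwallin [627.1 131.1  89. ]
w floorcorner [572.1 137.3  38. ]
w handle top [557.9 -17.9 130. ]
w nearrim [566.2  62.8  89. ]
w farrim [742.3 -62.8  89. ]
-95 165 [565.4525 144.1825]
-91 161 [569.2305 139.9725]
-91 0 [560.5365 -20.786 ]
```

```bash
python3 -m jog '[[[0.02,-0.006,0,0,0,0],[0.03,0,0,0,0,0],[0.03,0,0,0,0,0],[0.015,0,0,0,0,0],[0.008,0,0,0,0,0],[0.003,0,0,0,0,0],[0,0,0,0,0,0],[0,0,0,0,0,0]]]'; python3 -m jog '[[[0.002,0,0,0,0,0],[0,0,0,0,0,0]]]'
```

```text
time_s: 20.5
eef_pos: [657.4, 93.0, 34.9]
ee_rot: [0.707, 0.019, 0.706, -0.019]
force: [0.0, 0.1, -0.2]
grip_width: 0.205
time_s: 20.75
eef_pos: [657.0, 93.0, 32.1]
ee_rot: [0.707, 0.019, 0.707, -0.019]
force: [-1.4, 0.4, -1.7]
grip_width: 0.209
```

```bash
python3 -m jog '[[[0.002,0,0,0,0,0],[0,0,0,0,0,0]]]'; python3 -m jog '[[[0,0,0,0,0,0],[0,0,0,0,0,0],[0,0,0,0,0,0],[0,0,0,0,0,0]]]' 153;  python3 -m jog '[[[-0.015,0,0,0,0,0],[-0.03,0,0,0,0,0],[-0.04,0,0,0,0,0],[-0.04,0,0,0,0,0],[-0.03,0,0,0,0,0],[0,0,0,0,0,0]]]'
python3 - <<'E'
from h import *
c=snap('wrist','w11.png'); c=snap('scene','s11.png')
E
```

```text
time_s: 21.0
eef_pos: [657.0, 93.0, 30.0]
ee_rot: [0.707, 0.019, 0.707, -0.019]
force: [-0.4, 0.2, -1.4]
grip_width: 0.207
time_s: 21.5
eef_pos: [657.2, 93.0, 30.3]
ee_rot: [0.707, 0.019, 0.707, -0.019]
force: [0.8, 0.2, -0.4]
grip_width: 0.396
time_s: 22.25
eef_pos: [658.1, 93.1, 188.8]
ee_rot: [0.709, 0.019, 0.705, -0.019]
force: [-1.2, -0.5, -0.5]
grip_width: 0.405
```

View pics/w11.png

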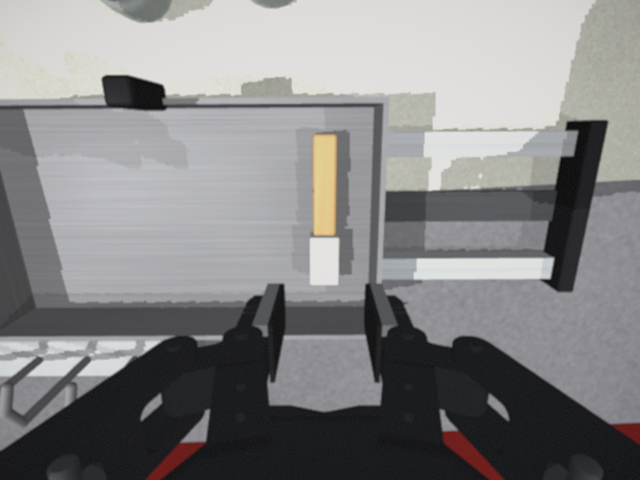

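View pics/s11.png

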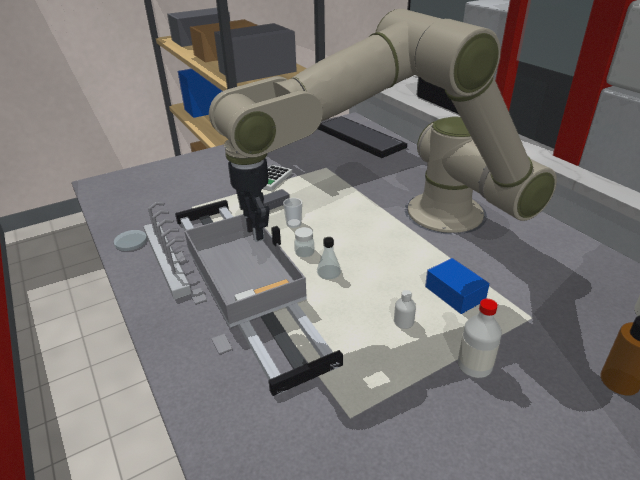

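```bash
python3 -m jog '[[[-0.02,-0.02,-0.01,0,0,0],[-0.005,-0.034,-0.017,0,0,0],[-0.005,-0.034,-0.017,0,0,0],[-0.005,-0.034,-0.017,0,0,0],[-0.005,-0.034,-0.017,0,0,0],[-0.005,-0.034,-0.017,0,0,0],[-0.005,-0.034,-0.017,0,0,0],[-0.005,-0.034,-0.017,0,0,0],[-0.005,-0.034,-0.017,0,0,0],[-0.005,-0.034,-0.017,0,0,0],[0,-0.034,-0.017,0,0,0],[0,0,0,0,0,0]]]' 0
python3 -m jog '[[[0,0,0,0,0,0]]]'
python3 - <<'E'
from h import *
c=snap('wrist','w12.png')
E
```

```text
time_s: 23.85
eef_pos: [456.5, -258.0, 249.0]
ee_rot: [0.706, 0.021, 0.708, -0.02]
force: [0.9, -0.3, -1.1]
grip_width: 1.001
time_s: 23.98
eef_pos: [457.9, -256.0, 249.5]
ee_rot: [0.707, 0.02, 0.707, -0.019]
force: [-0.3, -0.1, 0.7]
grip_width: 1.001
```

View pics/w12.png

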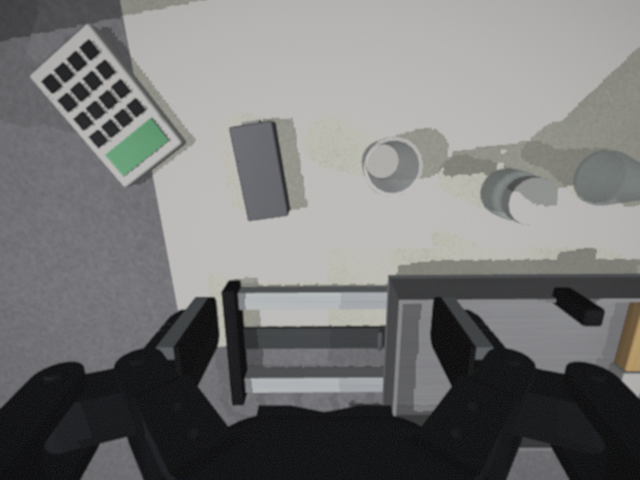

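```bash
python3 - <<'E'
from h import *
w=dict(np.load('pics/w12.npz'))
img=w['image']; hsv=cv2.cvtColor(img,cv2.COLOR_RGB2HSV)
m=((img.max(2)<95)).astype(np.uint8); m[:, :215]=0;m[:,310:]=0;m[:100]=0;m[235:]=0
cs,_=cv2.findContours(m,0,2);k=max(cs,key=cv2.contourArea);r=cv2.minAreaRect(k);b=cv2.boxPoints(r);print(r)
P=np.array([ray(w,u,v,32)[:2] for u,v in b]);print(P.round(1),P.mean(0),[np.linalg.norm(P[i]-P[i-1]).round(1) for i in range(4)])
for u,v in [(231,127),(273,121),(286,214),(249,220)]: print(ray(w,u,v,32).round(1))
print('beaker',ray(w,392,166,75).round(1), ray(w,383,160,0).round(1),'jar',ray(w,531,200,66).round(1))
E
```

```text
((280.3863220214844, 166.66317749023438), (91.58692169189453, 4.746346950531006), 79.87532806396484)
[[ 375.7 -306.2]
 [ 375.1 -301.4]
 [ 468.7 -292.7]
 [ 469.4 -297.8]] [ 422.21393527 -299.50335908] [np.float64(94.1), np.float64(4.8), np.float64(94.0), np.float64(5.2)]
[ 378.3 -346.1   32. ]
[ 374.9 -303.    32. ]
[ 471.4 -298.1   32. ]
[ 475.8 -338.9   32. ]
beaker [ 421.8 -190.9   75. ] [ 422.4 -187.5    0. ] jar [463.1 -53.7  66. ]
```

```bash
python3 -m jog '[[[0.02,-0.03,-0.015,0,0,0],[0.02,-0.037,-0.0145,0,0,0],[0.02,0,0,-0.116,0,0],[0.04,0,0,0,0,0],[0.04,0,0,0,0,0],[0.04,0,0,0,0,0],[0,0,0,0,0,0],[0,0,0,0,0,0]]]' 46
python3 - <<'E'
from h import *
c=snap('wrist','w13.png')
E
```

```text
time_s: 25.02
eef_pos: [425.6, -322.1, 71.7]
ee_rot: [0.707, -0.023, 0.706, 0.022]
force: [-0.3, 0.1, 0.6]
grip_width: 0.82
```

View pics/w13.png

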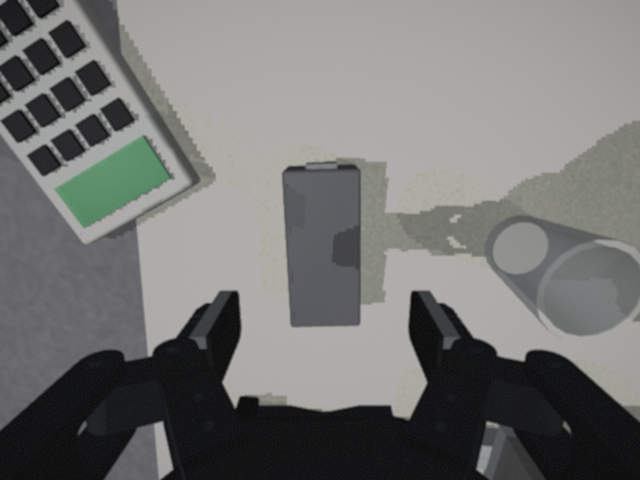

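```bash
python3 - <<'E'
from h import *
w=dict(np.load('pics/w13.npz'))
P=np.array([ray(w,u,v,32) for u,v in [(284,170),(360,170),(359,324),(291,326)]]);print(P.round(1),P.mean(0))
E
python3 -m jog '[[[0.03,0,0,0,0,0],[0.03,0,0,0,0,0],[0.015,0,0,0,0,0],[0.006,0,0,0,0,0],[0,0,0,0,0,0],[0,0,0,0,0,0]]]'; python3 -m jog '[[[0,0,0,0,0,0],[0,0,0,0,0,0],[0,0,0,0,0,0],[0,0,0,0,0,0],[0,0,0,0,0,0],[0,0,0,0,0,0]]]' 255 60
```

```text
[[ 377.2 -347.7   32. ]
 [ 374.6 -305.2   32. ]
 [ 471.3 -297.2   32. ]
 [ 475.4 -340.3   32. ]] [ 424.62957458 -322.60620809   32.        ]
time_s: 25.82
eef_pos: [425.1, -322.4, -9.9]
ee_rot: [0.707, -0.022, 0.706, 0.021]
force: [-0.3, -0.9, 0.6]
grip_width: 0.82
time_s: 26.58
eef_pos: [425.1, -322.4, -10.0]
ee_rot: [0.707, -0.022, 0.706, 0.021]
force: [-0.8, 1.4, 5.9]
grip_width: 0.513
```

```bash
python3 -m jog '[[[-0.01,0,0,0,0,0],[-0.03,0,0,0,0,0],[-0.04,0,0,0,0,0],[-0.04,0,0,0,0,0],[-0.04,0,0,0,0,0],[0,0,0,0.116,0,0],[0,0,0,0,0,0]]]'; python3 -m jog '[[[0,0.02,0.021,0,0,0],[0,0.028,0.03,0,0,0],[0,0.028,0.03,0,0,0],[0,0.028,0.03,0,0,0],[0,0.028,0.03,0,0,0],[0,0.028,0.03,0,0,0],[0,0.021,0.023,0,0,0],[0,0.015,0.0158,0,0,0],[0,0,0,0,0,0],[0,0,0,0,0,0]]]'
python3 - <<'E'
from h import *
c=snap('wrist','w14.png')
E
```

```text
time_s: 27.45
eef_pos: [424.6, -321.8, 149.6]
ee_rot: [0.707, 0.019, 0.707, -0.019]
force: [-0.4, 0.2, -1.5]
grip_width: 0.511
time_s: 28.7
eef_pos: [644.2, -138.1, 148.8]
ee_rot: [0.706, 0.019, 0.707, -0.019]
force: [0.7, 0.4, -1.9]
grip_width: 0.513
```

View pics/w14.png

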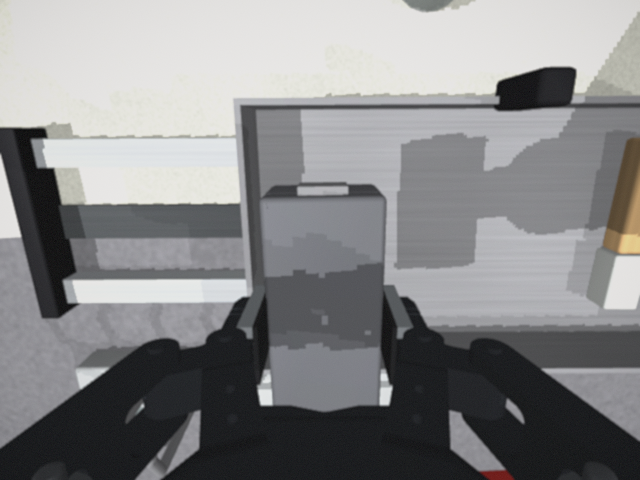

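```bash
python3 - <<'E'
from h import *
w=dict(np.load('pics/w14.npz'))
for u,v in [(244,107),(246,200),(237,100),(260,250)]: print(ray(w,u,v,89).round(1))
E
```

```text
[ 557.3 -180.5   89. ]
[ 612.4 -185.7   89. ]
[ 553.2 -184.1   89. ]
[ 645.9 -180.3   89. ]
```

```bash
python3 -m jog '[[[0.02,0.005,0,0,0,0],[0.03,0,0,0,0,0],[0.03,0,0,0,0,0],[0.02,0,0,0,0,0],[0.01,0,0,0,0,0],[0.006,0,0,0,0,0],[0,0,0,0,0,0],[0,0,0,0,0,0]]]'; python3 -m jog '[[[0.002,0,0,0,0,0],[0,0,0,0,0,0]]]';python3 -m jog '[[[0.002,0,0,0,0,0],[0,0,0,0,0,0]]]'
```

```text
time_s: 29.75
eef_pos: [645.5, -132.8, 34.0]
ee_rot: [0.707, 0.019, 0.706, -0.019]
force: [-0.4, -0.2, -1.1]
grip_width: 0.514
time_s: 30.0
eef_pos: [645.1, -132.6, 31.2]
ee_rot: [0.707, 0.019, 0.707, -0.019]
force: [-0.5, -1.1, -1.4]
grip_width: 0.509
time_s: 30.25
eef_pos: [645.0, -132.6, 29.0]
ee_rot: [0.707, 0.019, 0.707, -0.019]
force: [-0.3, -0.6, -0.7]
grip_width: 0.512
```

```bash
python3 -m jog '[[[0.001,0,0,0,0,0],[0,0,0,0,0,0]]]';python3 -m jog '[[[0,0,0,0,0,0],[0,0,0,0,0,0],[0,0,0,0,0,0]]]' 97;  python3 -m jog '[[[-0.015,0,0,0,0,0],[-0.03,0,0,0,0,0],[-0.04,0,0,0,0,0],[-0.04,0,0,0,0,0],[-0.03,0,0,0,0,0],[0,0,0,0,0,0]]]'
python3 - <<'E'
from h import *
c=snap('scene','s15.png')
E
```

```text
time_s: 30.5
eef_pos: [645.1, -132.6, 28.1]
ee_rot: [0.707, 0.019, 0.707, -0.019]
force: [-0.3, -1.3, -1.4]
grip_width: 0.511
time_s: 30.88
eef_pos: [645.2, -132.7, 28.3]
ee_rot: [0.707, 0.019, 0.707, -0.019]
force: [0.2, 0.5, -0.8]
grip_width: 0.621
time_s: 31.62
eef_pos: [646.1, -133.0, 186.8]
ee_rot: [0.709, 0.018, 0.705, -0.02]
force: [0.7, -0.0, 0.6]
grip_width: 0.616
```

View pics/s15.png

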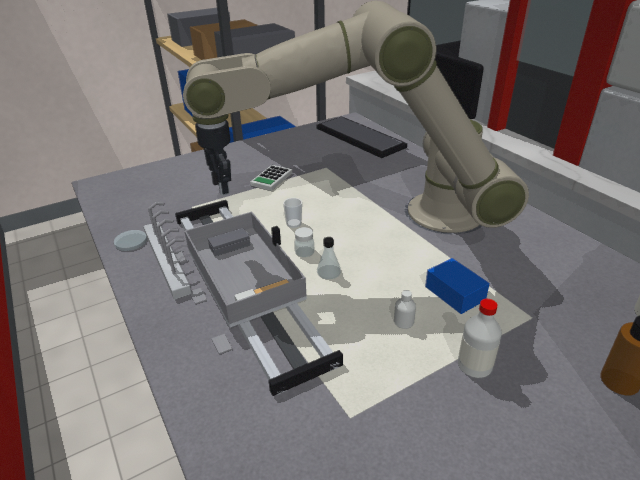

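```bash
python3 -m jog '[[[0,0.008,-0.018,0,0,0],[0,0.012,-0.03,0,0,0],[0,0.012,-0.03,0,0,0],[0,0.012,-0.03,0,0,0],[0,0.012,-0.03,0,0,0],[0,0.010,-0.03,0,0,0],[0,0.005,-0.019,0,0,0],[0,0,0,0,0,0],[0,0,0,0,0,0]]]' 0
python3 - <<'E'
from h import *
c=snap('wrist','w16.png')
E
```

```text
time_s: 32.8
eef_pos: [462.6, -51.8, 182.8]
ee_rot: [0.707, 0.019, 0.707, -0.019]
force: [-0.1, -0.8, 0.6]
grip_width: 1.003
```

View pics/w16.png

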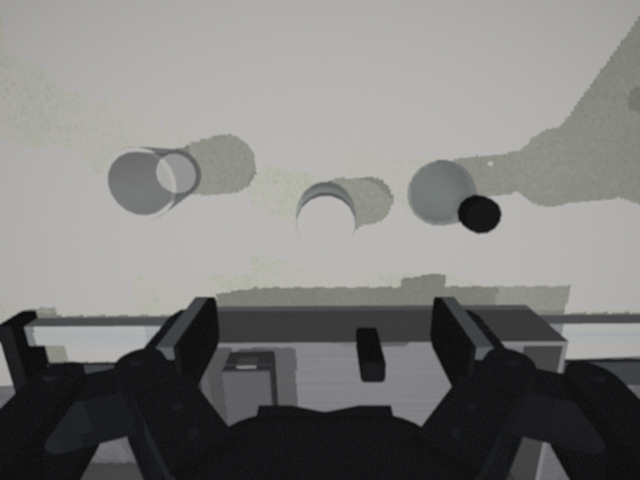

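```bash
python3 - <<'E'
from h import *
w=dict(np.load('pics/w16.npz'))
print('jar',ray(w,326,223,66).round(1),'jarbase',ray(w,325,208,20).round(1),'flask',ray(w,480,214,104).round(1),ray(w,441,192,0).round(1),'beaker',ray(w,143,182,75).round(1),ray(w,178,173,0).round(1))
E
```

```text
jar [463.1 -50.4  66. ] jarbase [460.4 -51.   20. ] flask [452.8  56.6 104. ] [455.1  61.9   0. ] beaker [ 421.3 -186.4   75. ] [ 422.9 -189.5    0. ]
```

```bash
python3 -m jog '[[[0.02,0.0005,0,0,0,0],[0.04,0,0,0,0,0],[0.04,0,0,0,0,0],[0.04,0,0,0,0,0],[0.03,0,0,0,0,0],[0.015,0,0,0,0,0],[0,0,0,0,0,0],[0,0,0,0,0,0]]]'; python3 -m jog '[[[0,0,0,0,0,0],[0,0,0,0,0,0],[0,0,0,0,0,0],[0,0,0,0,0,0],[0,0,0,0,0,0]]]' 255 50
python3 - <<'E'
from h import *
s=snap('scene','s17.png');d=snap('side','d17.png')
o=[];p=s['s']['eef_pos'];print(p)
for n,c in(('s',s),('d',d)):
  u=proj(c,p).astype(int);print(n,u); j=c['image'][u[1]-60:u[1]+30,u[0]-60:u[0]+60]
  o.append(cv2.resize(j,(400*1,300),interpolation=cv2.INTER_NEAREST)[:,:,::-1])
cv2.imwrite(f'pics/m17.png',np.hstack(o))
E
```

```text
time_s: 33.85
eef_pos: [463.1, -51.4, -0.9]
ee_rot: [0.707, 0.019, 0.706, -0.019]
force: [0.5, 0.0, -0.2]
grip_width: 0.994
time_s: 34.48
eef_pos: [462.6, -51.2, -0.9]
ee_rot: [0.707, 0.019, 0.706, -0.019]
force: [-2.3, 1.5, 9.2]
grip_width: 0.604
[462.63387769 -51.19182277  -0.88527877]
s [305 251]
d [330 259]
```

View pics/m17.png

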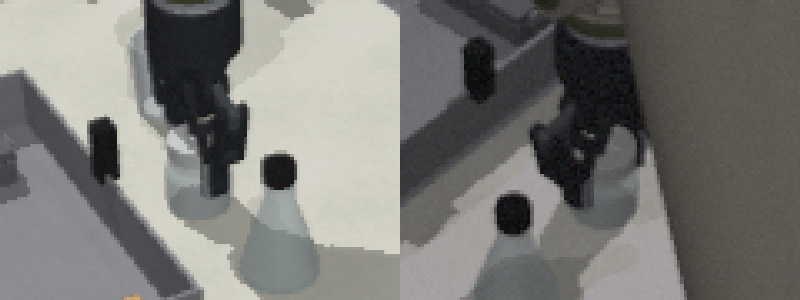

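```bash
python3 -m jog '[[[-0.01,0,0,0,0,0],[-0.03,0,0,0,0,0],[-0.04,0,0,0,0,0],[-0.04,0,0,0,0,0],[-0.04,0,0,0,0,0],[0,0,0,0,0,0]]]'; python3 -m jog '[[[0,0,0.015,0,0,0],[0,0.001,0.03,0,0,0],[0,0.001,0.03,0,0,0],[0,0.001,0.032,0,0,0],[0,0.001,0.032,0,0,0],[0,0.001,0.032,0,0,0],[0,0.001,0.032,0,0,0],[0,0,0.026,0,0,0],[0,0,0,0,0,0],[0,0,0,0,0,0]]]'
python3 - <<'E'
from h import *
c=snap('wrist','w18.png')
E
```

```text
time_s: 35.33
eef_pos: [463.4, -51.5, 161.0]
ee_rot: [0.709, 0.018, 0.705, -0.02]
force: [-0.7, -0.3, -2.4]
grip_width: 0.602
time_s: 36.58
eef_pos: [690.4, -57.4, 157.2]
ee_rot: [0.706, 0.019, 0.708, -0.019]
force: [-0.3, 0.2, -2.0]
grip_width: 0.601
```

View pics/w18.png

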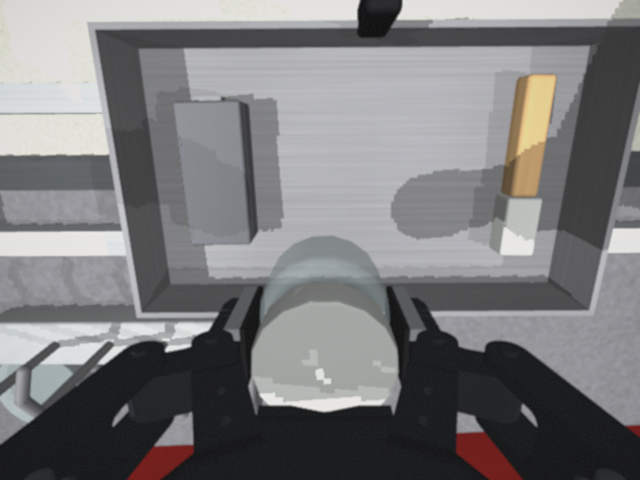

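```bash
python3 - <<'E'
from h import *
w=dict(np.load('pics/w18.npz'))
for n,u,v,z in[('near in floor',330,46,38),('far floor',440,277,38),('far rim in',430,311,89),('near rim',250,25,89),('caseTR',240,101,70),('caseBR',249,243,70),('brushL',513,195,58),('jarbot',323,345-0,160)]: print(n,ray(w,u,v,z).round(1))
E
```

```text
near in floor [561.9 -46.1  38. ]
far floor [743.8  38.1  38. ]
far rim in [747.4  15.5  89. ]
near rim [558.8 -92.8  89. ]
caseTR [ 597.7 -107.5   70. ]
caseBR [ 695.1 -112.7   70. ]
brushL [672.5  83.2  58. ]
jarbot [724.8 -59.8 160. ]
```

```bash
python3 -m jog '[[[0.02,0.006,0,0,0,0],[0.03,0,0,0,0,0],[0.03,0,0,0,0,0],[0.02,0,0,0,0,0],[0.01,0,0,0,0,0],[0.006,0,0,0,0,0],[0,0,0,0,0,0],[0,0,0,0,0,0]]]'; python3 -m jog '[[[0.002,0,0,0,0,0],[0,0,0,0,0,0]]]'
```

```text
time_s: 37.62
eef_pos: [692.0, -51.6, 43.1]
ee_rot: [0.707, 0.019, 0.706, -0.019]
force: [0.4, -0.1, -1.8]
grip_width: 0.602
time_s: 37.88
eef_pos: [691.5, -51.5, 40.1]
ee_rot: [0.707, 0.019, 0.707, -0.019]
force: [1.1, 0.0, -1.7]
grip_width: 0.603
```

```bash
python3 -m jog '[[[0.002,0,0,0,0,0],[0,0,0,0,0,0]]]'; python3 -m jog '[[[0.001,0,0,0,0,0],[0,0,0,0,0,0]]]'
```

```text
time_s: 38.12
eef_pos: [691.5, -51.6, 38.0]
ee_rot: [0.707, 0.019, 0.707, -0.019]
force: [0.1, -0.4, -2.4]
grip_width: 0.602
time_s: 38.38
eef_pos: [691.6, -51.6, 37.3]
ee_rot: [0.707, 0.019, 0.707, -0.019]
force: [-0.1, -0.6, -0.8]
grip_width: 0.599
```

Contact is just starting. Release.

```bash
python3 -m jog '[[[0.0005,0,0,0,0,0],[0,0,0,0,0,0],[0,0,0,0,0,0],[0,0,0,0,0,0]]]' 71;  python3 -m jog '[[[-0.015,0,0,0,0,0],[-0.03,0,0,0,0,0],[-0.04,0,0,0,0,0],[-0.04,0,0,0,0,0],[-0.04,0,0,0,0,0],[0,0,0,0,0,0]]]'; python3 -m jog '[[[0,-0.005,-0.015,0,0,0],[0,-0.016,-0.03,0,0,0],[0,-0.018,-0.03,0,0,0],[0,-0.018,-0.032,0,0,0],[0,-0.018,-0.032,0,0,0],[0,-0.018,-0.032,0,0,0],[0,-0.018,-0.032,0,0,0],[0,-0.018,-0.032,0,0,0],[0,-0.018,-0.025,0,0,0],[0,0,0,0,0,0],[0,0,0,0,0,0]]]' 0
python3 - <<'E'
from h import *
c=snap('wrist','w19.png');c=snap('scene','s19.png')
E
```

```text
time_s: 38.88
eef_pos: [691.6, -51.6, 36.7]
ee_rot: [0.707, 0.019, 0.707, -0.019]
force: [-0.3, -0.6, 0.5]
grip_width: 0.721
time_s: 39.62
eef_pos: [692.8, -51.8, 206.8]
ee_rot: [0.71, 0.019, 0.704, -0.02]
force: [0.1, 0.1, -0.8]
grip_width: 0.722
time_s: 41.0
eef_pos: [424.2, -184.0, 201.7]
ee_rot: [0.707, 0.019, 0.707, -0.019]
force: [0.0, 0.1, -0.6]
grip_width: 1.001
```

View pics/w19.png

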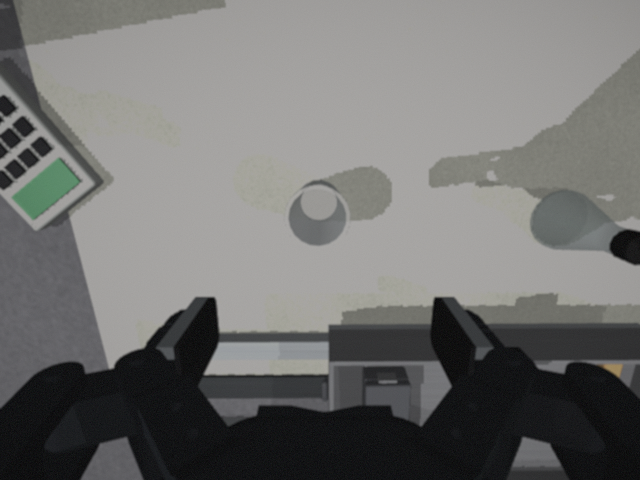

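View pics/s19.png

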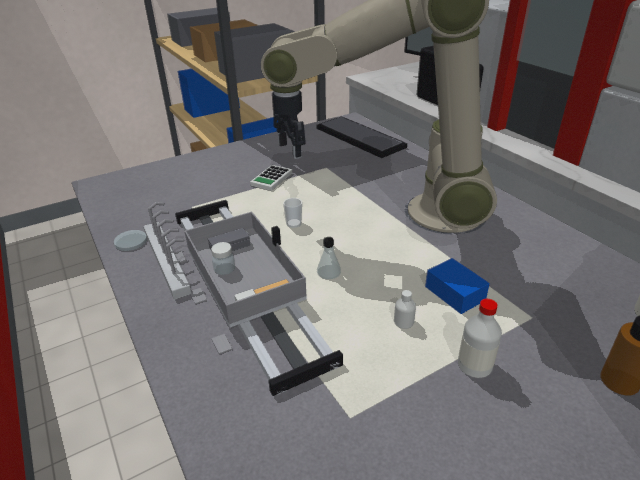

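```bash
python3 - <<'E'
from h import *
w=dict(np.load('pics/w19.npz'))
print(ray(w,318,213,75).round(1),ray(w,319,205,3).round(1),[ray(w,u,213,75).round(1)[1] for u in(289,348)])
E
```

```text
[ 418.4 -188.8   75. ] [ 426.3 -189.5    3. ] [np.float64(-212.7), np.float64(-164.1)]
```

```bash
python3 -m jog '[[[0.02,-0.005,-0.002,0,0,0],[0.04,0,0,0,0,0],[0.04,0,0,0,0,0],[0.04,0,0,0,0,0],[0.03,0,0,0,0,0],[0.018,0,0,0,0,0],[0,0,0,0,0,0],[0,0,0,0,0,0]]]'; python3 -m jog '[[[0,0,0,0,0,0],[0,0,0,0,0,0],[0,0,0,0,0,0],[0,0,0,0,0,0],[0,0,0,0,0,0]]]' 255 40
python3 -m jog '[[[-0.01,0,0,0,0,0],[-0.03,0,0,0,0,0],[-0.04,0,0,0,0,0],[-0.04,0,0,0,0,0],[-0.03,0,0,0,0,0],[0,0,0,0,0,0]]]'
python3 - <<'E'
from h import *
s=snap('scene','s20.png')
o=[];p=s['s']['eef_pos'];print(p)
for n,c in(('s',s),):
  u=proj(c,p).astype(int);print(n,u); j=c['image'][u[1]-60:u[1]+30,u[0]-60:u[0]+60]
  o.append(cv2.resize(j,(600,450),interpolation=cv2.INTER_NEAREST)[:,:,::-1])
cv2.imwrite(f'pics/m20.png',np.hstack(o))
E
```

```text
time_s: 42.1
eef_pos: [422.3, -189.2, 14.3]
ee_rot: [0.707, 0.019, 0.707, -0.019]
force: [0.6, 0.4, 1.0]
grip_width: 1.0
time_s: 42.72
eef_pos: [422.3, -189.4, 14.7]
ee_rot: [0.707, 0.019, 0.706, -0.02]
force: [-0.1, 0.9, 7.7]
grip_width: 0.637
time_s: 43.48
eef_pos: [422.5, -189.7, 165.9]
ee_rot: [0.708, 0.018, 0.706, -0.02]
force: [-0.1, 0.1, -1.1]
grip_width: 0.642
[ 422.46153788 -189.66089947  165.90090983]
s [291 173]
```

View pics/m20.png

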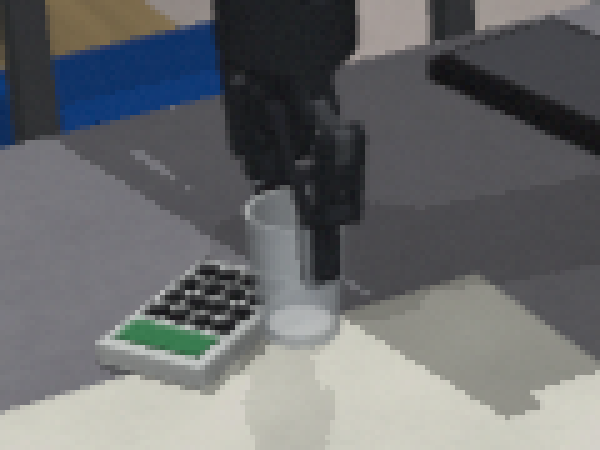

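```bash
python3 -m jog '[[[0,0.012,0.015,0,0,0],[0,0.02,0.025,0,0,0],[0,0.025,0.03,0,0,0],[0,0.025,0.03,0,0,0],[0,0.025,0.03,0,0,0],[0,0.024,0.03,0,0,0],[0,0.015,0.017,0,0,0],[0,0,0,0,0,0],[0,0,0,0,0,0]]]'
python3 - <<'E'
from h import *
c=snap('wrist','w21.png')
E
```

```text
time_s: 44.65
eef_pos: [605.6, -53.2, 162.7]
ee_rot: [0.706, 0.019, 0.708, -0.019]
force: [-0.8, 0.9, -0.8]
grip_width: 0.64
```

View pics/w21.png

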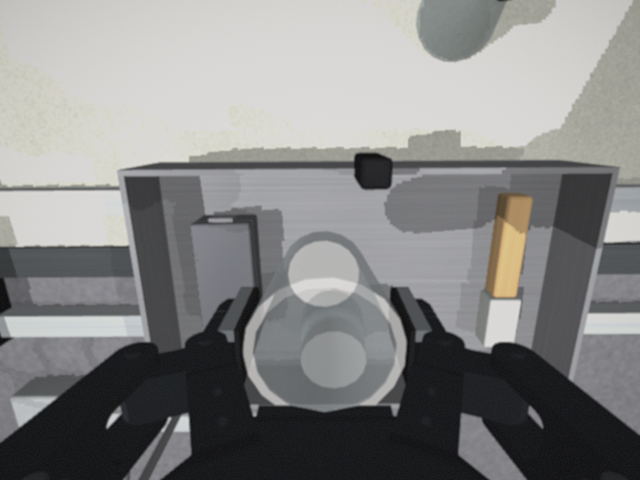

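```bash
python3 -m jog '[[[0.02,0,0,0,0,0],[0.03,0,0,0,0,0],[0.03,0,0,0,0,0],[0.015,0,0,0,0,0],[0.008,0,0,0,0,0],[0.003,0,0,0,0,0],[0,0,0,0,0,0],[0,0,0,0,0,0]]]'; python3 -m jog '[[[0.002,0,0,0,0,0],[0,0,0,0,0,0]]]'; python3 -m jog '[[[0.001,0,0,0,0,0],[0,0,0,0,0,0]]]'
```

```text
time_s: 45.7
eef_pos: [606.8, -53.0, 58.4]
ee_rot: [0.707, 0.019, 0.706, -0.019]
force: [0.4, -0.0, -0.7]
grip_width: 0.64
time_s: 45.95
eef_pos: [606.4, -52.9, 55.6]
ee_rot: [0.707, 0.019, 0.707, -0.019]
force: [1.1, 0.2, -0.4]
grip_width: 0.638
time_s: 46.2
eef_pos: [606.4, -52.9, 54.6]
ee_rot: [0.707, 0.019, 0.707, -0.019]
force: [-0.5, -0.9, -0.5]
grip_width: 0.642
```

```bash
python3 -m jog '[[[0.001,0,0,0,0,0],[0,0,0,0,0,0]]]'; python3 -m jog '[[[0.001,0,0,0,0,0],[0,0,0,0,0,0]]]';  python3 -m jog '[[[0,0,0,0,0,0],[0,0,0,0,0,0],[0,0,0,0,0,0]]]' 60;  python3 -m jog '[[[-0.015,0,0,0,0,0],[-0.03,0,0,0,0,0],[-0.04,0,0,0,0,0],[-0.04,0,0,0,0,0],[-0.04,0,0,0,0,0],[0,0,0,0,0,0]]]'; python3 - <<'E'
from h import *
c=snap('wrist','w22.png');c=snap('scene','s22.png')
w=c;
E
```

```text
time_s: 46.45
eef_pos: [606.3, -52.9, 53.6]
ee_rot: [0.707, 0.019, 0.707, -0.019]
force: [0.0, 0.6, -0.5]
grip_width: 0.64
time_s: 46.7
eef_pos: [606.5, -53.0, 52.8]
ee_rot: [0.707, 0.019, 0.707, -0.019]
force: [-0.2, -0.5, 1.1]
grip_width: 0.639
time_s: 47.08
eef_pos: [606.4, -53.0, 52.7]
ee_rot: [0.707, 0.019, 0.707, -0.019]
force: [-0.4, 0.3, 0.2]
grip_width: 0.764
time_s: 47.82
eef_pos: [607.5, -53.2, 222.1]
ee_rot: [0.709, 0.019, 0.704, -0.02]
force: [-0.6, 0.7, -0.4]
grip_width: 0.767
```

View pics/w22.png

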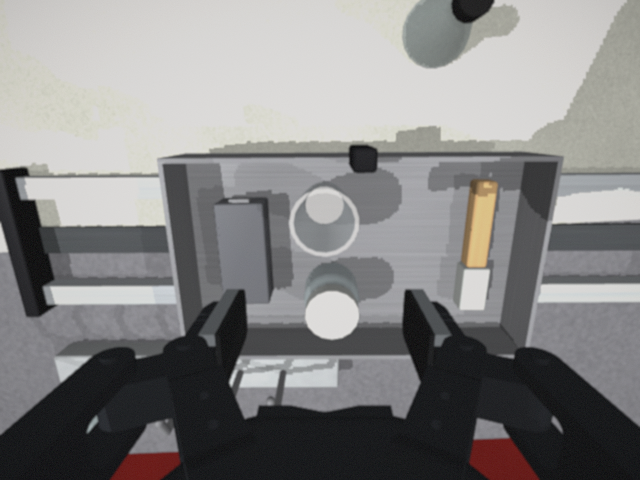

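View pics/s22.png

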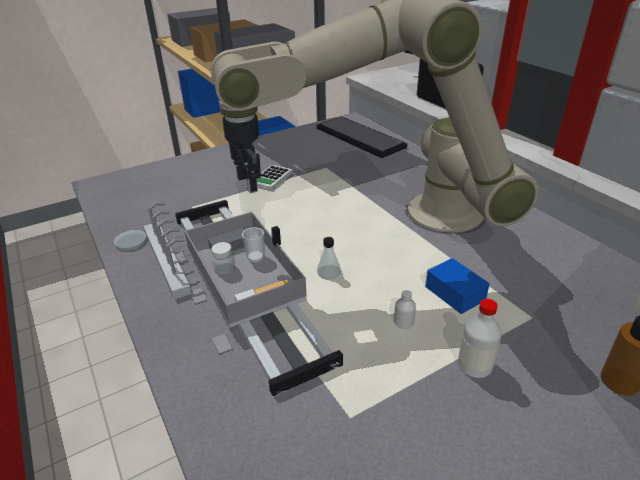

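```bash
python3 -m jog '[[[0,0.015,-0.01,0,0,0],[0,0.028,-0.02,0,0,0],[0,0.032,-0.021,0,0,0],[0,0.032,-0.021,0,0,0],[0,0.032,-0.021,0,0,0],[0,0.032,-0.021,0,0,0],[0,0.032,-0.021,0,0,0],[0,0.032,-0.021,0,0,0],[0,0.032,-0.021,0,0,0],[0,0.032,-0.021,0,0,0],[0,0.020,-0.018,0,0,0],[0,0,0,0,0,0]]]' 0;python3 -m jog '[[[0,0,0,0,0,0]]]'
python3 - <<'E'
from h import *
c=snap('wrist','w23.png');s=dict(np.load('pics/s22.npz'));print(ray(s,478,362,0),ray(s,488,308,170))
E
```

```text
time_s: 49.42
eef_pos: [406.1, 278.5, 217.2]
ee_rot: [0.706, 0.018, 0.707, -0.018]
force: [-0.5, -0.3, -0.5]
grip_width: 1.0
time_s: 49.55
eef_pos: [407.8, 276.9, 217.4]
ee_rot: [0.707, 0.019, 0.707, -0.019]
force: [1.8, -0.3, 0.1]
grip_width: 1.006
[351.86289673 478.82590427   0.        ] [373.59336604 488.74061784 170.        ]
```

View pics/w23.png

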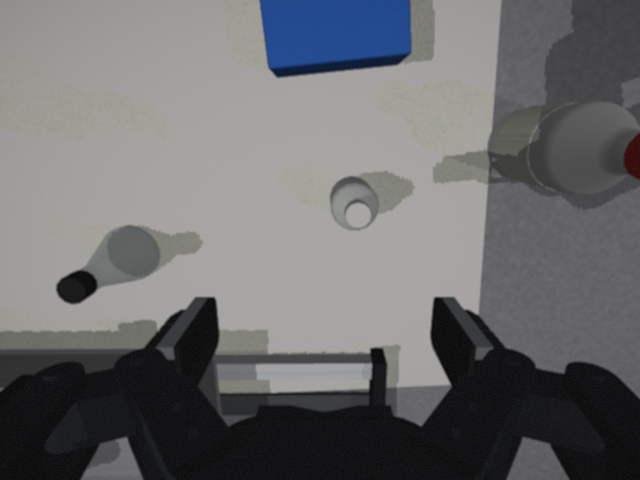

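```bash
python3 - <<'E'
from h import *
w=dict(np.load('pics/w23.npz'))
print(ray(w,358,214,88).round(1),ray(w,353,200,8).round(1),'shoulder',ray(w,354,204,40).round(1),'tipbox',ray(w,340,72,55).round(1),'flask',ray(w,76,287,104).round(1),ray(w,132,252,3).round(1))
E
```

```text
[405.2 305.3  88. ] [408.5 307.    8. ] shoulder [406.3 305.6  40. ] tipbox [290.9 296.5  55. ] flask [451.2  65.9 104. ] [454.5  60.4   3. ]
```

```bash
python3 -m jog '[[[0.02,0.0285,-0.0033,0,0,0],[0.04,0,0,0,0,0],[0.04,0,0,0,0,0],[0.04,0,0,0,0,0],[0.04,0,0,0,0,0],[0.02,0,0,0,0,0],[0.01,0,0,0,0,0],[0,0,0,0,0,0],[0,0,0,0,0,0]]]'; python3 -m jog '[[[0,0,0,0,0,0],[0,0,0,0,0,0],[0,0,0,0,0,0],[0,0,0,0,0,0],[0,0,0,0,0,0],[0,0,0,0,0,0]]]' 255 45
python3 -m jog '[[[-0.01,0,0,0,0,0],[-0.03,0,0,0,0,0],[-0.04,0,0,0,0,0],[-0.04,0,0,0,0,0],[-0.04,0,0,0,0,0],[0,0,0,0,0,0]]]'
python3 - <<'E'
from h import *
s=snap('scene','s24.png')
o=[];p=s['s']['eef_pos'];print(p)
for n,c in(('s',s),):
  u=proj(c,p).astype(int);print(n,u); j=c['image'][u[1]-60:u[1]+30,u[0]-60:u[0]+60]
  o.append(cv2.resize(j,(600,450),interpolation=cv2.INTER_NEAREST)[:,:,::-1])
cv2.imwrite(f'pics/m24.png',np.hstack(o))
E
```

```text
time_s: 50.72
eef_pos: [406.9, 306.1, 8.6]
ee_rot: [0.707, 0.02, 0.706, -0.019]
force: [0.2, -0.5, 0.5]
grip_width: 1.003
time_s: 51.48
eef_pos: [406.6, 306.1, 8.4]
ee_rot: [0.707, 0.019, 0.707, -0.019]
force: [-1.7, -0.9, 5.5]
grip_width: 0.521
time_s: 52.22
eef_pos: [407.4, 306.5, 170.8]
ee_rot: [0.709, 0.02, 0.705, -0.018]
force: [0.8, -0.5, -2.6]
grip_width: 0.518
[407.35594252 306.52675666 170.7992213 ]
s [410 262]
```

View pics/m24.png

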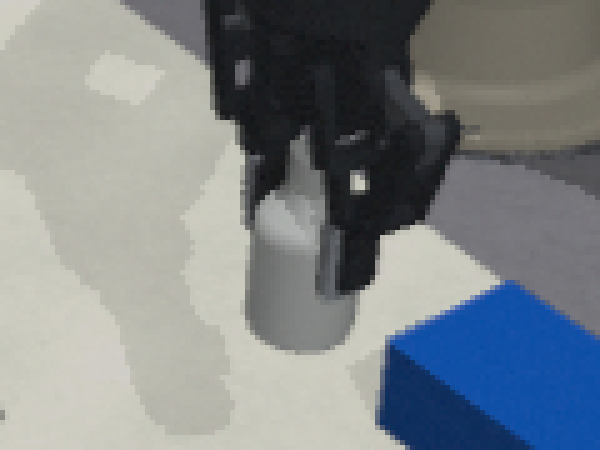

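```bash
python3 -m jog '[[[0,-0.013,0.015,0,0,0],[0,-0.022,0.025,0,0,0],[0,-0.026,0.03,0,0,0],[0,-0.026,0.03,0,0,0],[0,-0.026,0.03,0,0,0],[0,-0.026,0.03,0,0,0],[0,-0.026,0.03,0,0,0],[0,-0.026,0.03,0,0,0],[0,-0.026,0.03,0,0,0],[0,-0.026,0.03,0,0,0],[0,-0.023,0.024,0,0,0],[0,0,0,0,0,0]]]'; python3 -m jog '[[[0,0,0,0,0,0]]]'
python3 - <<'E'
from h import *
c=snap('wrist','w25.png')
E
```

```text
time_s: 53.78
eef_pos: [695.9, 20.6, 165.0]
ee_rot: [0.706, 0.02, 0.708, -0.02]
force: [-0.8, -0.9, -1.7]
grip_width: 0.52
time_s: 53.9
eef_pos: [694.9, 23.5, 166.5]
ee_rot: [0.706, 0.019, 0.708, -0.019]
force: [-1.3, 0.2, -1.0]
grip_width: 0.518
```

View pics/w25.png

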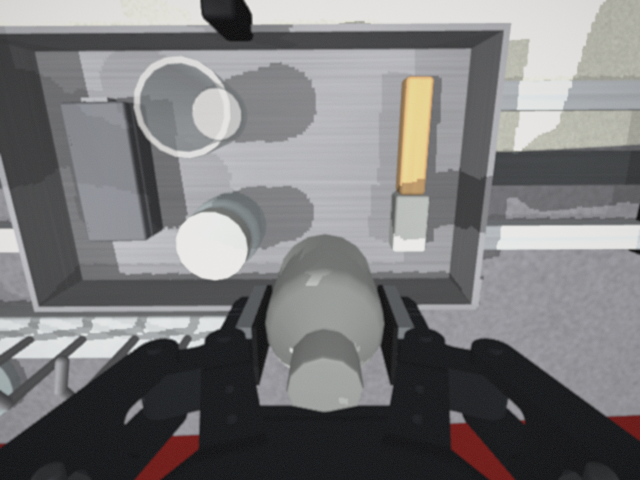

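```bash
python3 -m jog '[[[0.02,0.003,0,0,0,0],[0.03,0,0,0,0,0],[0.03,0,0,0,0,0],[0.02,0,0,0,0,0],[0.01,0,0,0,0,0],[0.004,0,0,0,0,0],[0,0,0,0,0,0],[0,0,0,0,0,0]]]'; python3 -m jog '[[[0.002,0,0,0,0,0],[0,0,0,0,0,0]]]'; python3 -m jog '[[[0.001,0,0,0,0,0],[0,0,0,0,0,0]]]'
```

```text
time_s: 54.95
eef_pos: [695.9, 26.9, 54.6]
ee_rot: [0.707, 0.019, 0.706, -0.019]
force: [-0.5, 0.1, -1.1]
grip_width: 0.519
time_s: 55.2
eef_pos: [695.5, 26.8, 51.7]
ee_rot: [0.707, 0.019, 0.707, -0.019]
force: [0.2, 0.2, -0.9]
grip_width: 0.522
time_s: 55.45
eef_pos: [695.5, 26.9, 50.6]
ee_rot: [0.707, 0.019, 0.707, -0.019]
force: [0.2, 0.2, -1.4]
grip_width: 0.517
```

```bash
for i in 1; do python3 -m jog '[[[0.002,0,0,0,0,0],[0,0,0,0,0,0]]]'; python3 -m jog '[[[0.001,0,0,0,0,0],[0,0,0,0,0,0]]]';python3 -m jog '[[[0.001,0,0,0,0,0],[0,0,0,0,0,0]]]'; done | egrep 'pos|force'
```

```text
eef_pos: [695.4, 26.8, 48.4]
force: [-0.2, -0.9, -0.1]
eef_pos: [695.5, 26.8, 47.6]
force: [-0.8, -0.8, -1.9]
eef_pos: [695.5, 26.8, 46.6]
force: [-0.5, -0.3, -1.1]
```

Bottle base is at floor height; release it, rise, and go to the flask.

```bash
python3 -m jog '[[[0.0005,0,0,0,0,0],[0,0,0,0,0,0],[0,0,0,0,0,0],[0,0,0,0,0,0]]]' 92;  python3 -m jog '[[[-0.015,0,0,0,0,0],[-0.03,0,0,0,0,0],[-0.04,0,0,0,0,0],[-0.04,0,0,0,0,0],[-0.04,0,0,0,0,0],[0,0,0,0,0,0]]]'; python3 -m jog '[[[0,0.01,-0.015,0,0,0],[0,0.006,-0.03,0,0,0],[0,0.006,-0.03,0,0,0],[0,0,-0.032,0,0,0],[0,0,-0.032,0,0,0],[0,0,-0.032,0,0,0],[0,0,-0.032,0,0,0],[0,0,-0.025,0,0,0],[0,0,-0.018,0,0,0],[0,0,0,0,0,0],[0,0,0,0,0,0]]]' 0
python3 - <<'E'
from h import *
c=snap('wrist','w26.png');c=snap('scene','s26.png')
E
```

```text
time_s: 56.7
eef_pos: [695.6, 26.8, 46.3]
ee_rot: [0.707, 0.019, 0.707, -0.019]
force: [0.4, -0.5, -0.8]
grip_width: 0.64
time_s: 57.45
eef_pos: [696.7, 26.8, 216.3]
ee_rot: [0.71, 0.019, 0.704, -0.019]
force: [0.3, 0.1, 0.2]
grip_width: 0.643
time_s: 58.82
eef_pos: [451.6, 62.1, 211.2]
ee_rot: [0.707, 0.019, 0.707, -0.019]
force: [0.2, -1.0, -0.0]
grip_width: 0.997
```

View pics/w26.png

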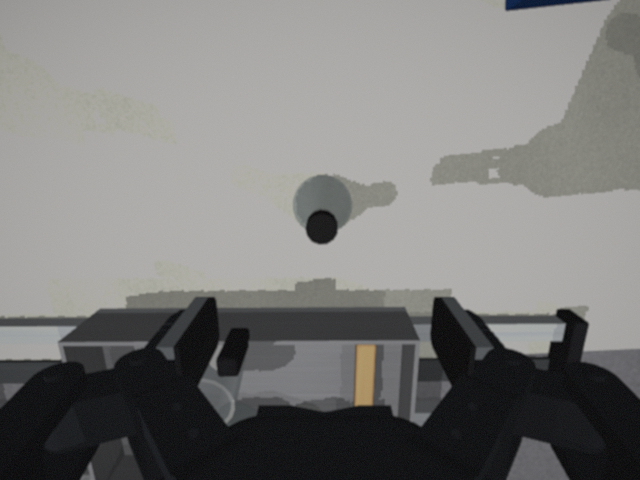

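View pics/s26.png

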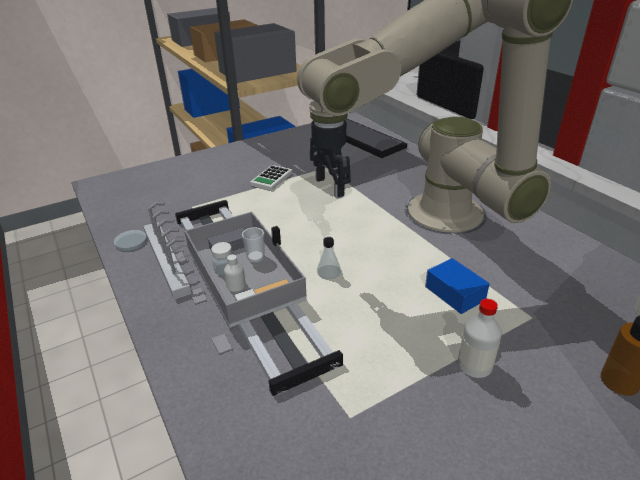

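```bash
python3 - <<'E'
from h import *
w=dict(np.load('pics/w26.npz'))
print(ray(w,321,227,104).round(1),ray(w,322,202,3).round(1))
E
```

```text
[452.7  59.5 104. ] [452.6  59.6   3. ]
```

```bash
python3 -m jog '[[[0.02,-0.0025,0.001,0,0,0],[0.04,0,0,0,0,0],[0.04,0,0,0,0,0],[0.035,0,0,0,0,0],[0.017,0,0,0,0,0],[0.008,0,0,0,0,0],[0,0,0,0,0,0],[0,0,0,0,0,0]]]'; python3 -m jog '[[[0,0,0,0,0,0],[0,0,0,0,0,0],[0,0,0,0,0,0],[0,0,0,0,0,0],[0,0,0,0,0,0],[0,0,0,0,0,0],[0,0,0,0,0,0],[0,0,0,0,0,0]]]' 255 50
python3 -m jog '[[[-0.01,0,0,0,0,0],[-0.03,0,0,0,0,0],[-0.04,0,0,0,0,0],[-0.04,0,0,0,0,0],[-0.025,0,0,0,0,0],[0,0,0,0,0,0]]]'
python3 - <<'E'
from h import *
s=snap('scene','s27.png')
o=[];p=s['s']['eef_pos'];print(p)
for n,c in(('s',s),):
  u=proj(c,p).astype(int);print(n,u); j=c['image'][u[1]-60:u[1]+30,u[0]-60:u[0]+60]
  o.append(cv2.resize(j,(600,450),interpolation=cv2.INTER_NEAREST)[:,:,::-1])
cv2.imwrite(f'pics/m27.png',np.hstack(o))
E
```

```text
time_s: 59.92
eef_pos: [452.5, 59.6, 51.9]
ee_rot: [0.707, 0.019, 0.706, -0.019]
force: [0.1, -0.6, 0.2]
grip_width: 1.0
time_s: 60.92
eef_pos: [452.1, 59.6, 51.5]
ee_rot: [0.707, 0.019, 0.707, -0.019]
force: [-1.4, -1.2, 5.7]
grip_width: 0.283
time_s: 61.68
eef_pos: [452.6, 59.6, 197.6]
ee_rot: [0.708, 0.019, 0.706, -0.019]
force: [-0.6, 0.1, -2.2]
grip_width: 0.287
[452.59321607  59.5663971  197.58000418]
s [329 205]
```

View pics/m27.png

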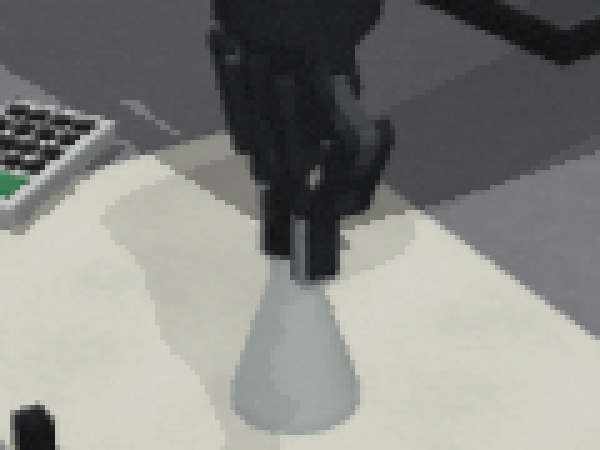

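```bash
python3 -m jog '[[[0,-0.002,0.012,0,0,0],[0,-0.004,0.025,0,0,0],[0,-0.004,0.028,0,0,0],[0,-0.004,0.028,0,0,0],[0,-0.004,0.028,0,0,0],[0,-0.004,0.025,0,0,0],[0,0,0.015,0,0,0],[0,0,0,0,0,0],[0,0,0,0,0,0]]]'
python3 - <<'E'
from h import *
c=snap('wrist','w28.png')
E
```

```text
time_s: 62.85
eef_pos: [611.1, 29.0, 195.3]
ee_rot: [0.706, 0.019, 0.707, -0.019]
force: [-1.2, -0.4, -0.9]
grip_width: 0.286
```

View pics/w28.png

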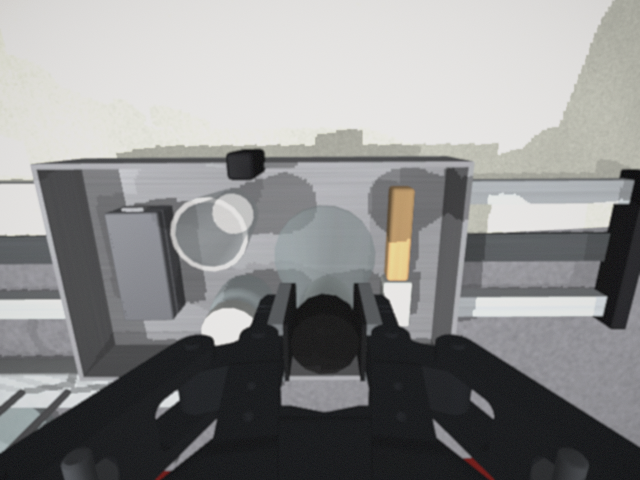

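```bash
python3 -m jog '[[[0.02,0,0,0,0,0],[0.03,0,0,0,0,0],[0.03,0,0,0,0,0],[0.015,0,0,0,0,0],[0.006,0,0,0,0,0],[0,0,0,0,0,0],[0,0,0,0,0,0]]]'; python3 -m jog '[[[0.002,0,0,0,0,0],[0,0,0,0,0,0]]]'; python3 -m jog '[[[0.001,0,0,0,0,0],[0,0,0,0,0,0]]]'
```

```text
time_s: 63.78
eef_pos: [612.0, 28.8, 96.2]
ee_rot: [0.707, 0.019, 0.706, -0.019]
force: [-0.4, 0.3, -1.2]
grip_width: 0.284
time_s: 64.03
eef_pos: [611.5, 28.9, 93.3]
ee_rot: [0.707, 0.019, 0.707, -0.019]
force: [0.6, 0.2, -1.2]
grip_width: 0.285
time_s: 64.28
eef_pos: [611.5, 28.9, 92.1]
ee_rot: [0.707, 0.019, 0.707, -0.019]
force: [1.5, 0.6, -1.4]
grip_width: 0.29
```

```bash
python3 -m jog '[[[0.0015,0,0,0,0,0],[0,0,0,0,0,0]]]'; python3 -m jog '[[[0.001,0,0,0,0,0],[0,0,0,0,0,0]]]'; python3 -m jog '[[[0.0005,0,0,0,0,0],[0,0,0,0,0,0]]]'
```

```text
time_s: 64.53
eef_pos: [611.5, 28.9, 90.5]
ee_rot: [0.707, 0.019, 0.707, -0.019]
force: [0.2, 0.1, -1.9]
grip_width: 0.286
time_s: 64.78
eef_pos: [611.5, 28.9, 89.6]
ee_rot: [0.707, 0.019, 0.707, -0.019]
force: [-0.3, -0.0, -1.5]
grip_width: 0.286
time_s: 65.03
eef_pos: [611.7, 28.9, 89.6]
ee_rot: [0.707, 0.019, 0.707, -0.019]
force: [-2.0, 0.1, 2.5]
grip_width: 0.285
```

```bash
python3 -m jog '[[[0,0,0,0,0,0],[0,0,0,0,0,0],[0,0,0,0,0,0],[0,0,0,0,0,0]]]' 120;  python3 -m jog '[[[-0.015,0,0,0,0,0],[-0.03,0,0,0,0,0],[-0.04,0,0,0,0,0],[-0.04,0,0,0,0,0],[-0.02,0,-0.03,0,0,0],[0,0,-0.03,0,0,0],[0,0,-0.02,0,0,0],[0,0,0,0,0,0],[0,0,0,0,0,0]]]'; python3 - <<'E'
from h import *
c=snap('wrist','w29.png');c=snap('scene','s29.png');c=snap('side','d29.png')
E
```

```text
time_s: 65.53
eef_pos: [611.6, 28.9, 89.2]
ee_rot: [0.707, 0.019, 0.707, -0.019]
force: [0.6, 0.1, 0.4]
grip_width: 0.532
time_s: 66.65
eef_pos: [532.3, 33.1, 234.7]
ee_rot: [0.707, 0.019, 0.706, -0.019]
force: [-0.7, -0.1, 0.2]
grip_width: 0.527
```

View pics/w29.png

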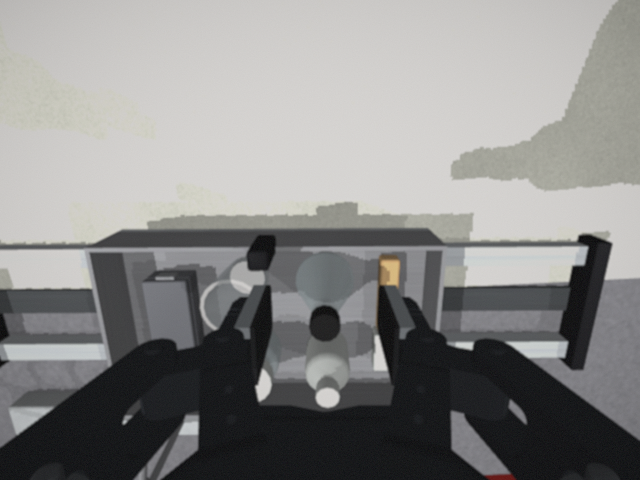

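View pics/s29.png

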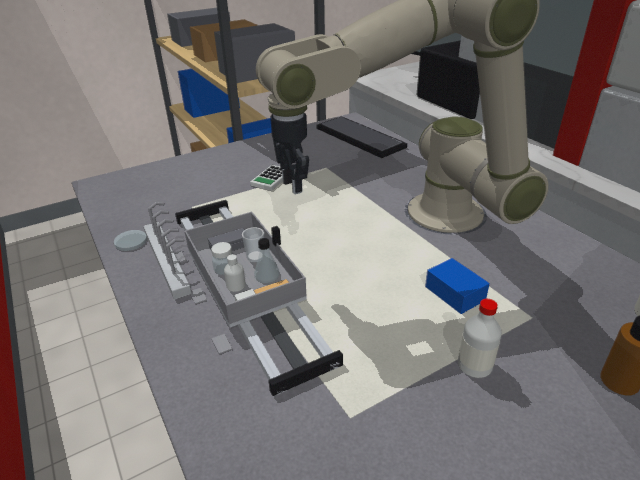

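```bash
python3 - <<'E'
from h import *
w=dict(np.load('pics/w29.npz'))
print(ray(w,258,260,130).round(1))
E
python3 -m jog '[[[0,-0.02,0.01,0,0,0],[0,-0.022,0.013,0,0,0],[0.02,-0.013,0.006,0,0,0],[0.03,0,0,0,0,0],[0,0,0,0,0,0],[0,0,0,0,0,0]]]' 76
python3 - <<'E'
from h import *
c=snap('wrist','w30.png')
E
```

```text
[557.1 -20.9 130. ]
time_s: 67.55
eef_pos: [558.4, -24.0, 185.3]
ee_rot: [0.707, 0.019, 0.706, -0.02]
force: [0.1, 0.0, 1.2]
grip_width: 0.703
```

View pics/w30.png

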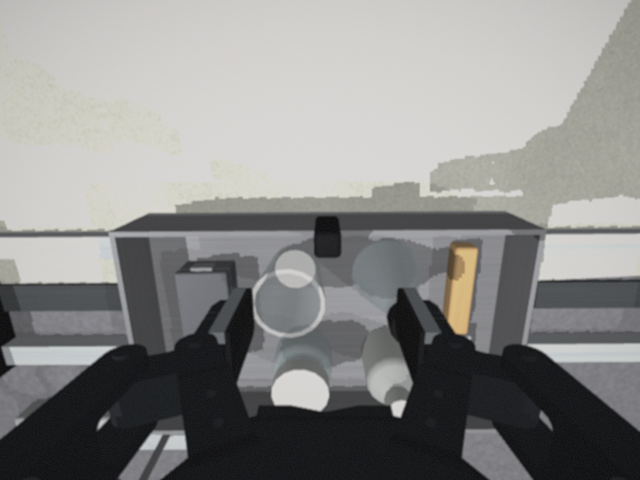

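```bash
python3 - <<'E'
from h import *
w=dict(np.load('pics/w30.npz'))
print(ray(w,328,247,130).round(1))
E
python3 -m jog '[[[0.03,0.002,-0.001,0,0,0],[0.03,0,0,0,0,0],[0.02,0,0,0,0,0],[0.012,0,0,0,0,0],[0,0,0,0,0,0],[0,0,0,0,0,0]]]' 76;python3 -m jog '[[[0,0,0,0,0,0],[0,0,0,0,0,0],[0,0,0,0,0,0],[0,0,0,0,0,0],[0,0,0,0,0,0],[0,0,0,0,0,0],[0,0,0,0,0,0]]]' 255 30
```

```text
[559.2 -21.5 130. ]
time_s: 68.35
eef_pos: [557.4, -21.3, 93.3]
ee_rot: [0.707, 0.019, 0.706, -0.019]
force: [0.4, -0.8, 0.4]
grip_width: 0.702
time_s: 69.22
eef_pos: [556.9, -21.3, 92.7]
ee_rot: [0.707, 0.019, 0.707, -0.019]
force: [-2.1, -0.5, 6.4]
grip_width: 0.201
```

```bash
python3 -m jog '[[[0,-0.001,0,0,0,0],[0,-0.002,0,0,0,0],[0,-0.003,0,0,0,0],[0,-0.004,0,0,0,0],[0,-0.005,0,0,0,0],[0,-0.006,0,0,0,0],[0,-0.007,0,0,0,0],[0,-0.007,0,0,0,0],[0,-0.007,0,0,0,0],[0,-0.007,0,0,0,0],[0,-0.007,0,0,0,0],[0,-0.007,0,0,0,0]]]';python3 -m jog '[[[0,-0.007,0,0,0,0],[0,-0.007,0,0,0,0],[0,-0.007,0,0,0,0],[0,-0.007,0,0,0,0],[0,-0.007,0,0,0,0],[0,-0.007,0,0,0,0],[0,-0.007,0,0,0,0],[0,-0.007,0,0,0,0],[0,-0.006,0,0,0,0],[0,-0.005,0,0,0,0],[0,-0.004,0,0,0,0],[0,-0.003,0,0,0,0]]]';python3 -m jog '[[[0,-0.002,0,0,0,0],[0,-0.001,0,0,0,0],[0,0,0,0,0,0],[0,0,0,0,0,0]]]'
python3 - <<'E'
from h import *
c=snap('scene','s31.png')
E
```

```text
time_s: 70.72
eef_pos: [553.9, -84.3, 92.7]
ee_rot: [0.707, 0.019, 0.706, -0.019]
force: [0.9, 1.8, 4.6]
grip_width: 0.205
time_s: 72.22
eef_pos: [550.3, -158.5, 92.7]
ee_rot: [0.708, 0.019, 0.706, -0.019]
force: [6.3, 0.7, 4.6]
grip_width: 0.199
time_s: 72.72
eef_pos: [550.1, -161.6, 92.7]
ee_rot: [0.708, 0.019, 0.706, -0.02]
force: [5.7, -0.7, 3.4]
grip_width: 0.205
```

View pics/s31.png

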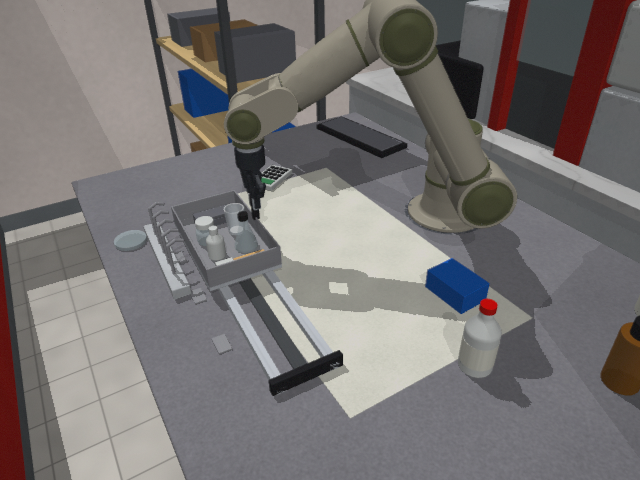

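```bash
python3 -m jog '[[[0,-0.002,0.001,0,0,0],[0,-0.004,0,0,0,0],[0,-0.005,0,0,0,0],[0,-0.005,0,0,0,0],[0,-0.005,0,0,0,0],[0,-0.004,0,0,0,0],[0,-0.003,0,0,0,0],[0,-0.002,0,0,0,0],[0,0,0,0,0,0]]]'; for i in 1 2 3; do python3 -m jog '[[[0,-0.002,0,0,0,0],[0,0,0,0,0,0]]]' | egrep 'pos|force'; done
```

```text
time_s: 73.9
eef_pos: [548.6, -191.5, 92.7]
ee_rot: [0.707, 0.019, 0.707, -0.019]
force: [0.1, -0.1, 7.0]
grip_width: 0.203
eef_pos: [548.5, -193.7, 92.7]
force: [-0.1, -1.7, 6.7]
eef_pos: [548.4, -195.8, 92.7]
force: [0.6, -1.5, 6.0]
eef_pos: [548.3, -197.6, 92.7]
force: [1.1, -0.6, 6.4]
```

Detent pull felt (−y force). Continue in small steps until the end stop pushes back.

```bash
for i in 1 2 3; do python3 -m jog '[[[0,-0.0015,0,0,0,0],[0,0,0,0,0,0]]]' | egrep 'pos|force'; done
```

```text
eef_pos: [548.2, -198.9, 92.7]
force: [1.0, 0.2, 7.6]
eef_pos: [548.2, -200.4, 92.7]
force: [0.6, 1.4, 7.2]
eef_pos: [548.1, -201.9, 92.7]
force: [1.9, 1.1, 6.6]
```

```bash
for i in 1 2 3; do python3 -m jog '[[[0,-0.0015,0,0,0,0],[0,0,0,0,0,0],[0,0,0,0,0,0]]]' | egrep 'pos|force'; done
```

```text
eef_pos: [548.1, -202.6, 92.7]
force: [1.3, 3.8, 8.6]
eef_pos: [548.0, -202.6, 92.7]
force: [2.0, 11.7, 10.5]
eef_pos: [548.0, -202.7, 92.7]
force: [2.8, 18.5, 11.7]
```

```bash
python3 -m jog '[[[0,0.002,0,0,0,0],[0,0,0,0,0,0],[0,0,0,0,0,0]]]';python3 -m jog '[[[0,0.001,0,0,0,0],[0,0,0,0,0,0]]]'; python3 -m jog '[[[0,0,0,0,0,0],[0,0,0,0,0,0],[0,0,0,0,0,0],[0,0,0,0,0,0]]]' 120;
```

```text
time_s: 76.9
eef_pos: [548.1, -202.6, 92.7]
ee_rot: [0.707, 0.02, 0.707, -0.018]
force: [2.1, 8.5, 8.9]
grip_width: 0.204
time_s: 77.15
eef_pos: [548.1, -202.6, 92.7]
ee_rot: [0.707, 0.019, 0.707, -0.019]
force: [2.0, 4.0, 8.7]
grip_width: 0.198
time_s: 77.65
eef_pos: [547.7, -203.0, 92.0]
ee_rot: [0.707, 0.019, 0.707, -0.019]
force: [-0.4, -0.2, 0.6]
grip_width: 0.53
```

```bash
python3 -m jog '[[[-0.015,0,0,0,0,0],[-0.03,0,0,0,0,0],[-0.04,0,0,0,0,0],[-0.04,0,0,0,0,0],[-0.03,0,-0.03,0,0,0],[0,0,-0.04,0,0,0],[0,0.02,-0.03,0,0,0],[0,0,0,0,0,0],[0,0,0,0,0,0]]]'; python3 - <<'E'
from h import *
c=snap('wrist','w33.png');
print([ray(c,*p).round(1) for p in []])
c=snap('scene','s33.png');c=snap('side','d33.png')
E
```

```text
time_s: 78.78
eef_pos: [449.6, -177.9, 248.0]
ee_rot: [0.707, 0.019, 0.706, -0.019]
force: [-0.1, -0.2, -0.1]
grip_width: 0.527
[]
```

View pics/w33.png

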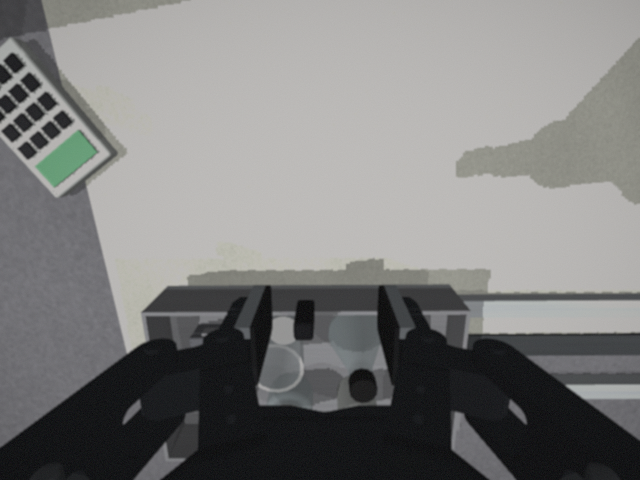

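View pics/s33.png

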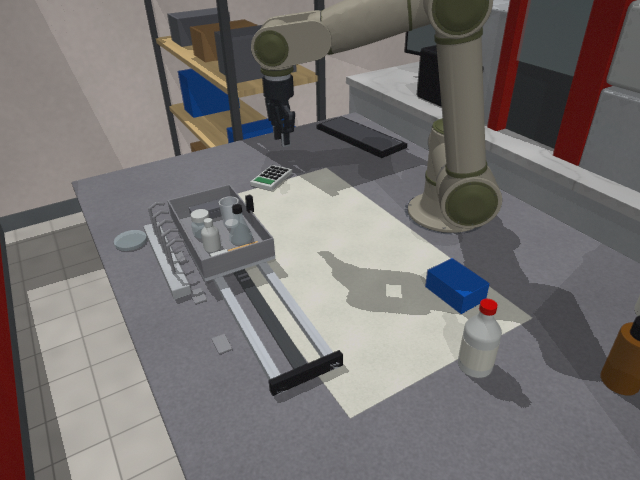

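View pics/d33.png

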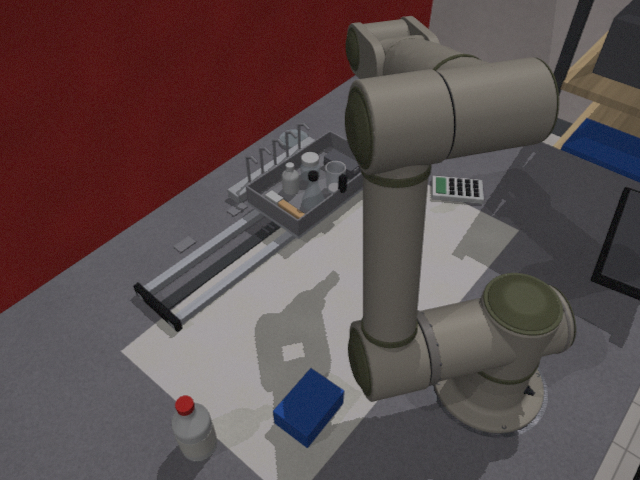

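```bash
python3 - <<'E'
from h import *
w=dict(np.load('pics/w33.npz'));print('handle',ray(w,303,329,130).round(1))
a=dict(np.load('pics/d33.npz'));b=dict(np.load('pics/d7.npz'))
for n,(y0,y1,x0,x1) in dict(calc=(170,210,425,490),tip=(370,445,270,345),wash=(395,465,170,220)).items():
    print(n,np.abs(a['image'][y0:y1,x0:x1].astype(int)-b['image'][y0:y1,x0:x1]).mean().round(1))
print(ctrl.sense()['force'].round(1)); print(workorder.finish_job())
E
```

```text
handle [ 546.  -202.1  130. ]
calc 36.0
tip 21.2
wash 15.6
[ 1. -0. -0.]
the job is handed in; nothing more can be done
None
```

The job is done and handed in at about 79 s of the 210 s allowed. I slid the carrier to the loading station and put all six pieces in the tray: brush, cuvette case, jar, beaker, bottle and flask, in that order. I then pushed it on to the rinse station until the end stop pushed back with up to 18.5 N, let go and backed the arm clear.

**Last checks**
- **Tray contents:** the final scene and side pictures show the jar, beaker, bottle and flask upright in the tray, with the brush lying in it. The case is largely hidden in those pictures; it was last seen clearly in the tray before the slide.
- **Carrier position:** the grip is at y ≈ −202, the same as the stop contact at −202.6. It is about 182 mm from where I left it at the loading station, which matches the rail dimensions.
- **Arm:** the force on the tool was about zero after release.

**Did not agree**
- **Fingertip position:** the fingertips sat about 25 mm further back than described. My first close on the carrier grip was therefore above it and caught nothing. I worked from the measured offset after that.
- **Things to leave alone:** an automatic before/after image comparison of the calculator, tip box and wash bottle gave non-zero differences (36, 21 and 16). I take these to be the arm and its shadow, which had moved between the two pictures. By eye all three are where they started, and the arm never went to any of them.

I saw no knocked piece or slackened grip during the run.

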